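# Brush out the rinse can and hang it on the drip hook

### The arm

A 6-joint arm with a two-finger parallel gripper is mounted at the origin on the work surface. World frame = base frame: x ahead of the robot, y to its left, z up, the work surface at z = 0. Lengths are in mm, angles in rad, forces in N, time in s.
With the tool pointing down it reaches from about 275 to 1000 mm from the base axis. Payload 8.4 kg.
Tool frame: the origin (TCP) lies between the finger pads; the fingertips stand 25 mm ahead of it and the grasp point (between the pads) lies 6 mm ahead of it; z points along the fingers, y is the line along which they close (so a half turn about z gives the same grasp; the last joint's range is limited). The gripper opens to 85 mm and grips with 20 to 120 N. Pads are 22 mm wide; open, the fingers measure 114 mm over their backs; the gripper's body (76 mm by 85 mm) begins 54 mm behind the grasp point. The pads swing forward as they close: fully open they stand 13 mm farther back than shut.
Start: joints at [-0.002, 0.353, 1.633, -0, 1.155, -0.002], TCP at [625.002, -0, 256.281] pointing down, gripper open.
Joint ranges: [-2.63, 2.63], [-0.92, 2.1], [0.06, 2.66], [-1.3, 4.44], [0, 2.69], [-3.02, 3.02]. Speed limits (rad/s): [2.22, 2.22, 2.79, 3.14, 3.14, 3.14].

### API

Orientations are given as [roll, pitch, yaw] about the fixed x, y, z axes, in that order (R = Rz(yaw) Ry(pitch) Rx(roll)).
In Python, from rig import r, eyes, workorder gives the robot as it stands. The module is installed in compiled form; this text tells all that it offers.
- The arm moves only by the tool step_arm, never from a script. Its argument "moves" is a list of rows, each an object of numbers: "tx", "ty", "tz": the shift along the tool's x, y, z scaled (see below); "ax", "ay", "az": the turn, a rotation vector about the tool's x, y, z scaled (see below). In form: [{"tx": .., "ty": .., "tz": .., "ax": .., "ay": .., "az": ..}, ...]. A call has 1 to 5 rows; each row shifts and turns the commanded pose from where the row before left it, along the tool's axes as they then stand; what a row does not reach is not made up. The controller multiplies each number of a shift by 25 mm and each number of a turn by 90 degrees. A row lasts 1/8 s, in which the tool goes at most 62.5 mm and 10.7 degrees, less where a joint would pass 70% of its speed; a pose out of reach is approached as far as the arm can. A call with a number of a shift or a turn outside -1 to 1 is refused whole. A call with a gripper value outside its range is refused whole. "gripper" is the opening, from 0 (shut) to 1 (fully open), set as the call begins (left out, the last holds). The fingers move at their own pace and stop on an object; "newtons" is the grip in N (left out, the last holds). Time passes only in rows, so rows that do not move let the fingers close. It gives the time, the measured TCP pose, the force, the opening and the grip force at its end, in the units of the state.
- r.sense(): the state, without advancing time (a new reading comes with each control period).
- eyes.grab_frame(name): name is "scene" or "side" or "wrist"; returns (picture, depth): 400x640x3 uint8, red, green, blue; 400x640 float32, mm along the optical axis (not along the pixel's ray), 0 where there is no reading.
- eyes.camera_info(name): a dict with "intrinsics" (3x3 intrinsics, pixels), "k1" (the pictures are not rectified: a ray, as slopes to the right and down, at radius r is drawn at 1 + k1 r^2 times it, then the intrinsics apply), "cam_to_world" (4x4, takes a point from camera to world coordinates). Camera axes: x right, y up, looking along -z (the intrinsics and any distortion apply to the point x, -y, -z); pixel columns grow to the right and rows downward; lengths in mm; the calibration is good to about 2 mm. A picture is of the moment at which its call begins: read the wrist's pose just before it. camera_info takes no time and is no camera call; for the wrist camera it gives the pose at the moment of the call.
- workorder.sign_off(): hands the job in; it is judged then, once.
The state is a dict: "clock": time; "qpos": joint angles; "qvel": joint speeds; "joint_efforts": joint torques, N m; "eef_pos": TCP position; "tcp_rot": TCP orientation; "contact_force": force on the tool from outside, world axes, zero at the start; "wrist_torque": the same for the moment, N m; "opening": opening from 0.0 (shut) to 1.0 (fully open); "grasp_force": force on a finger pad.
Only numpy, scipy, OpenCV 4.12 (cv2) and the standard library are available. Lean on these libraries where they do the work, as an engineer would, in place of code of your own. Each camera call takes 0.05 s, during which the arm holds its last target. There are 200 camera calls.

### The job

Brush out the steel rinse can: take the long brush from its holder, scrub the inside with three full up-and-down strokes, each from the floor of the can to past half its height, and stand the brush back in its holder. Then raise the can's wire bail and hang the can by it in the drip stand's hook: the hook's height gets changed, so lower the can gently until you feel the hook carry it before you let go, without pressing it down, and leave it hanging there with no more than a gentle sway. Do not lay or knock the can over, and leave the phones, board tray and bottle where they are.

Things in the scene. Friction and masses are not known exactly. Their poses are not given: they have to be found in the camera images.
- rinse_can: Open stainless steel can, 95 mm tall, diameter 82 mm at the foot, 88 mm at the rim, wall 3 mm, 0.25 to 0.45 kg with its bail. Starts upright on the bench, loose, empty. Origin: centre of its underside; z up its axis; inner floor at z = 4 mm. A wire bail handle turns in two ears at y = +-50 mm, z = 88 mm (pivot line along y).
- bail (a joint): Angle (rad) of the bail, a U of red-coated 7 mm wire, about the can's y axis: 0 = upright over the can, positive = laid to the can's +x side, stops at +-1.75. Starts at 1.25 to 1.7, clear of the mouth; a little friction keeps it where it is put. Its straight cross-bar runs along the can's y from -36 to +36 mm, 85 mm from the pivot line; side arms at y = +-50 mm.
- bail_bar (a point): Middle of the bail's straight cross-bar, on the centre line of the 7 mm wire.
- brush: Long wash brush, 200 mm, 0.09 kg, upright in its holder. Origin: middle of the flat lower end of the head; z runs up to the handle. Head (blue and white, rigid) 55 mm diameter from z = 0 to 55 mm; steel shaft 8 mm diameter to z = 125 mm; round blue handle 18 mm diameter from z = 130 to 195 mm.
- brush_holder: Grey round cup fixed to the bench for the brush, 82 mm outside diameter at the rim (foot flange 104 mm), inner diameter 70 mm at the floor and 74 mm at the rim, 60 mm tall. Origin: centre of its underside; its inner floor is at z = 5 mm, where the brush stands.
- drip_stand: Steel drip stand fixed to the bench: a 150 x 150 x 16 mm drip tray, its origin in the middle of the tray's underside, and a 12 mm post at x = +92 mm, 280 mm tall. A wire hook, tightly clamped to the post, reaches from it along -x until its upward-open U is straight above the origin. The bail's bar must lie across it, along the stand's y axis, in the bottom of the U.
- tray_middle (a point): Middle of the tray's floor, 4 mm over the bench, below the U of the 8 mm wire hook. Clamp height varies, unreported: a bar resting in the U has its centre 223 to 243 mm over the bench; feel for it. From that centre the hook's underside is 12 mm down, the arm to the post 19 mm up, the red tip's top 23 mm up and 17 mm to -x. U 18 mm wide inside, 26 at the top. The tip goes in under the raised bail.
- phone_red: Red mobile phone, 108 x 48 x 16 mm, loose on the bench: a bystander. Origin: centre of its underside.
- phone_black: Black mobile phone, 108 x 48 x 16 mm, loose on the bench: a bystander. Origin: centre of its underside.
- board_tray: White tray of circuit boards, 120 x 190 x 35 mm, loose: a bystander. Origin: centre of its underside.
- wash_bottle: Closed clear bottle with a red cap, 60 mm diameter, 150 mm tall, loose: a bystander. Origin: centre of its underside.
There are look-alikes about, which are no part of the job. What is shaped like the brush but black is not meant.

How it is judged (in metres and radians):
On the way, in this order (a step that is already met when the one before it is completed fails the run):
1. first stroke: the brush is down on the floor of the can (its lower end within 8 mm) (z of brush in the frame of rinse_can below 0.012 m and horizontal distance between brush and rinse_can below 0.03 m and angle between rinse_can's own z axis and vertical below 0.3 rad).
2. first stroke: the brush has come up over the can past half its height (lower end over 46 mm above the floor) (z of brush in the frame of rinse_can above 0.05 m and horizontal distance between brush and rinse_can below 0.03 m and angle between rinse_can's own z axis and vertical below 0.3 rad).
3. second stroke: the brush is down on the floor of the can (its lower end within 8 mm) (all of step 1).
4. second stroke: the brush has come up over the can past half its height (lower end over 46 mm above the floor) (all of step 2).
5. third stroke: the brush is down on the floor of the can (its lower end within 8 mm) (all of step 3).
6. third stroke: the brush has come up over the can past half its height (lower end over 46 mm above the floor) (all of step 4).
7. the brush stands back in its holder, let go, the can still upright (horizontal distance between brush and brush_holder below 0.015 m and z of brush in the frame of brush_holder below 0.012 m and angle between brush's own z axis and vertical below 0.2 rad and contact force between the fingers and brush below 0.1 N), for 0.2 s.
8. the bail's cross-bar is down in the hook and the hook carries the can while the gripper still holds it (horizontal distance between bail_bar and drip_stand below 0.045 m and x of bail_bar in the frame of drip_stand between -0.012 and 0.012 m and height (world z) of rinse_can above 0.02 m and contact force between rinse_can and drip_stand above 1.5 N and contact force between the fingers and rinse_can above 0.5 N), for 0.2 s.
At the end, for the whole second after the job is handed in: The can hangs clear of the tray by its bail in the hook (middle of the bar within 30 mm of it, and within 12 mm of the U's bottom along the hook), upright within 20 degrees, swaying slower than 250 mm/s at its foot; the brush stands upright on the floor of its holder (horizontal distance between bail_bar and drip_stand below 0.03 m and x of bail_bar in the frame of drip_stand between -0.012 and 0.012 m and height (world z) of rinse_can above 0.02 m and contact force between rinse_can and drip_stand above 1 N and angle between rinse_can's own z axis and vertical below 0.35 rad and linear speed of rinse_can below 0.25 m/s and angular speed of rinse_can below 2 rad/s and horizontal distance between brush and brush_holder below 0.015 m and z of brush in the frame of brush_holder below 0.012 m and angle between brush's own z axis and vertical below 0.2 rad); the robot touches nothing.
It fails at once if the can is laid or knocked over (angle between rinse_can's own z axis and vertical above 0.8 rad).
It fails at once if the can or its bail is pressed against the stand with over 15 N (contact force between rinse_can and drip_stand above 15 N).
It fails at once if a phone, the board tray or the bottle is moved more than 20 mm (distance of any of phone_red, phone_black, board_tray, wash_bottle from where it was at the start of the episode above 0.02 m).
It also fails if it takes over 72 s, if anything falls off the work surface, if the arm or the gripper's body presses on something with over 40 N, if the wrist force passes 120 N, or if a joint passes its speed limit or range.

## Working session

There is one attempt and no reset: what is moved stays moved. The work goes in short steps, Python scripts to look and compute and a tool call to move; the robot and the scene stay as the last step left them, time stands still between calls to the robot, and variables do not carry over. Pictures are saved under pics/ and viewed, at most 10 in all, crops included, and the job is handed in when it is done.

Besides the shell and the picture viewer there is one more tool, called after "Emit:" by a JSON object that holds its "api" and its "payload". step_arm: Moves the arm, as the interface text tells. Its arguments: {"type":"object","properties":{"moves":{"type":"array","items":{"type":"object","properties":{"tx":{"type":"number"},"ty":{"type":"number"},"tz":{"type":"number"},"ax":{"type":"number"},"ay":{"type":"number"},"az":{"type":"number"}}}},"gripper":{"type":"number"},"newtons":{"type":"number"}},"required":["moves"]}

```bash
mkdir -p pics
cat > h.py <<'E'
import numpy as np, cv2
from rig import r, eyes, workorder
def ray(n,px,ci=None):
    ci=ci or eyes.camera_info(n);K=np.array(ci["intrinsics"]);T=np.array(ci["cam_to_world"]);k=ci["k1"]
    d=(np.array(px,float)-K[:2,2])/[K[0,0],K[1,1]];u=d.copy()
    for _ in range(20):u=d/(1+k*(u@u))
    v=T[:3,:3]@np.array([u[0],-u[1],-1]);return T[:3,3],v
def atz(n,px,z,ci=None):
    o,v=ray(n,px,ci);return o+v*(z-o[2])/v[2]
def atd(n,px,d,ci=None):
    o,v=ray(n,px,ci);return o+v*d
def proj(n,p,ci=None):
    ci=ci or eyes.camera_info(n);K=np.array(ci["intrinsics"]);T=np.array(ci["cam_to_world"])
    c=T[:3,:3].T@(np.array(p,float)-T[:3,3]);u=np.array([c[0],-c[1]])/-c[2];u=u*(1+ci["k1"]*(u@u))
    return K[:2,:2]@u+K[:2,2]
def save(f,im):cv2.imwrite("pics/"+f,im[...,::-1])
def tri(a,b):
    A=np.zeros((3,3));y=np.zeros(3)
    for o,v in(a,b):
        v=v/np.linalg.norm(v);P=np.eye(3)-np.outer(v,v);A+=P;y+=P@o
    return np.linalg.solve(A,y)
E
python3 - <<'E'
from h import *
s=r.sense();print({k:np.round(v,3) for k,v in s.items()})
for n in("scene","side","wrist"):
    p,d=eyes.grab_frame(n);save(n+"0.png",p);np.savez("pics/"+n+"0.npz",p=p,d=d)
    ci=eyes.camera_info(n);print(n,np.round(ci["intrinsics"],1).tolist(),ci["k1"],np.round(ci["cam_to_world"],3).tolist())
E
```

```text
{'clock': np.float64(0.0), 'qpos': array([-0.002,  0.354,  1.634,  0.   ,  1.155, -0.002]), 'qvel': array([ 0.001,  0.001,  0.   , -0.   ,  0.   , -0.001]), 'joint_efforts': array([-2.0000e-03, -6.0524e+01, -3.4206e+01, -0.0000e+00,  9.0000e-03,
        0.0000e+00]), 'eef_pos': array([6.24559e+02, 3.20000e-02, 2.55565e+02]), 'tcp_rot': array([-3.14 , -0.   ,  1.571]), 'contact_force': array([-0.527,  0.721, -0.674]), 'wrist_torque': array([-0.065, -0.004, -0.05 ]), 'grasp_force': np.float64(0.0), 'opening': np.float64(0.999)}
scene [[411.9, 0.0, 316.8], [0.0, 411.9, 204.1], [0.0, 0.0, 1.0]] 0.03768751545937541 [[-0.771, -0.488, 0.41, 1164.518], [0.637, -0.578, 0.51, 722.96], [-0.012, 0.654, 0.756, 1063.213], [0.0, 0.0, 0.0, 1.0]]
side [[387.5, 0.0, 318.1], [0.0, 387.5, 201.8], [0.0, 0.0, 1.0]] -0.07367604818023715 [[0.897, 0.272, -0.348, 275.382], [-0.442, 0.545, -0.713, -661.264], [-0.005, 0.793, 0.609, 760.277], [0.0, 0.0, 0.0, 1.0]]
wrist [[312.3, 0.0, 327.0], [0.0, 312.3, 203.6], [0.0, 0.0, 1.0]] -0.04854106405241812 [[1.0, -0.001, 0.002, 624.785], [0.0, 0.964, 0.264, 66.574], [-0.002, -0.264, 0.964, 373.626], [0.0, 0.0, 0.0, 1.0]]
```

View pics/scene0.png

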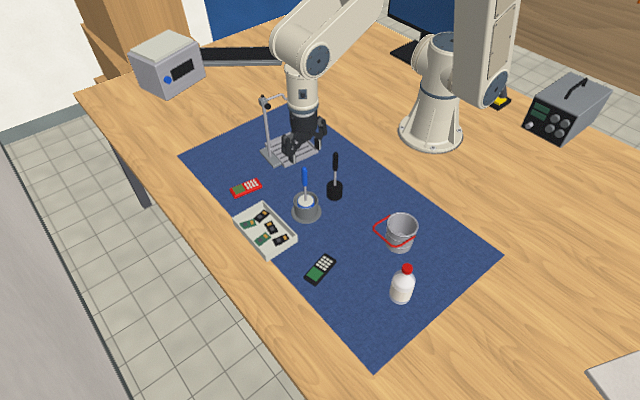

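View pics/side0.png

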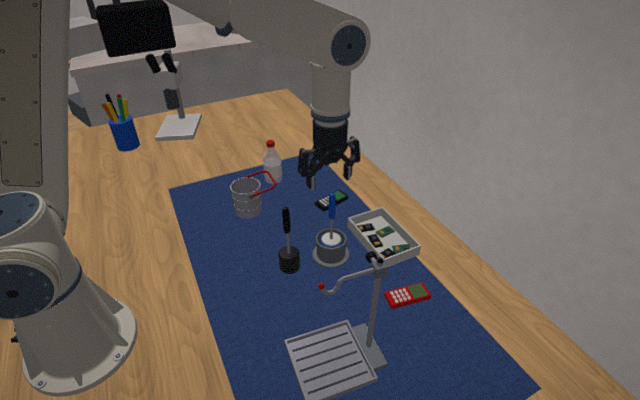

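The scene view has two brush shapes: a blue handle in a grey cup at (305,190) and an all-black one at (335,175). The blue one fits the description, because black is excluded. The can with the red bail is at (400,232). In the side view the can is at (247,197), the brush at (332,225) and the stand at (332,360), with the hook tip at (321,286). I'll confirm these in one enlarged composite.

Run:
```python
from h import *
S=np.load("pics/scene0.npz")["p"];D=np.load("pics/side0.npz")["p"]
def t(im,x,y,w,h,s):return cv2.resize(im[y:y+h,x:x+w],None,fx=s,fy=s,interpolation=cv2.INTER_CUBIC)
a=np.hstack([t(S,280,150,80,80,5)[:300*2//2+100-100+0 or 300] if 0 else t(S,280,150,80,60+15,5)[:300],t(S,360,195,80,60,5)])
a=np.hstack([t(S,280,160,80,60,5),t(S,360,200,80,60,5)])
b=np.hstack([t(D,215,160,160,120,2.5),t(D,280,245,160,120,2.5)])
save("comp.png",np.vstack([a,b]))
```

```text
(no output)
```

View pics/comp.png

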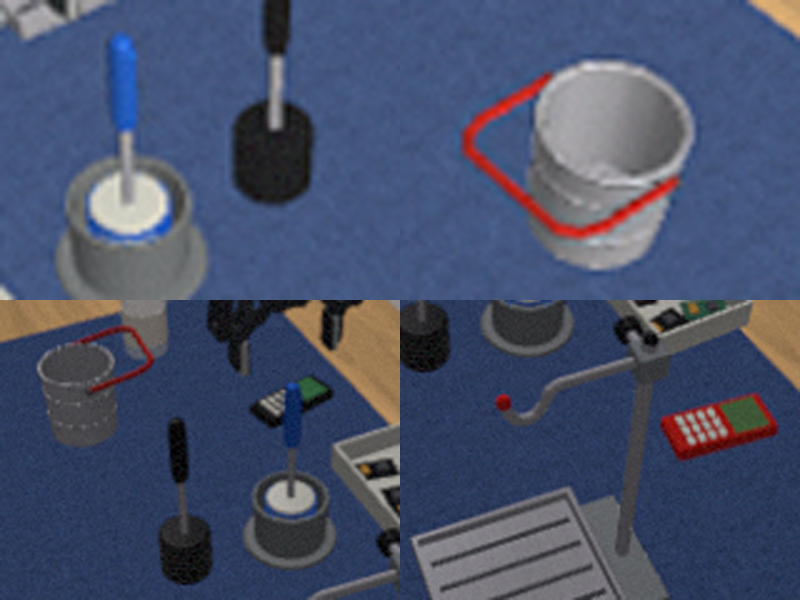

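Run:
```python
from h import *
pts={"handle_top":((304.4,167.8),(331.8,194)),"handle_bot":((305,185.6),(331.8,218)),"holder_rim":((305.8,199.8),(330.6,240)),"can_rim":((402.6,224.8),(246.2,186.4)),"bail_bar":((381.6,237.2),(271.8,178.8))}
for k,(a,b) in pts.items():print(k,tri(ray("scene",a),ray("side",b)).round(1))
print("rims@z: holder",atz("scene",(305.8,199.8),60).round(),atz("side",(330.6,240),60).round(),"can",atz("scene",(402.6,224.8),95).round(),atz("side",(246.2,186.4),95).round())
C={}
for n in("scene","side"):
    f=np.load(f"pics/{n}0.npz");d=f["d"];ci=eyes.camera_info(n);K=np.array(ci["intrinsics"]);T=np.array(ci["cam_to_world"])
    v,u=np.mgrid[:400,:640];q=(np.stack([u,v],-1)-K[:2,2])/[K[0,0],K[1,1]];w=q.copy()
    for _ in range(15):w=q/(1+ci["k1"]*(w**2).sum(-1,keepdims=True))
    P=np.stack([w[...,0]*d,-w[...,1]*d,-d],-1)@T[:3,:3].T+T[:3,3];C[n]=(P,f["p"].astype(int),d>0)
    np.savez(f"pics/{n}pc.npz",P=P)
def circ(p):
    A=np.c_[p[:,:2],np.ones(len(p))];s=np.linalg.lstsq(A,(p[:,:2]**2).sum(1),rcond=None)[0];return s[:2]/2,np.sqrt(s[2]+(s[:2]@s[:2])/4)
boxes={"can":((360,200,440,260),(225,170,265,222),(84,99)),"holder":((285,190,325,225),(312,225,350,268),(54,64))}
for n,i in(("scene",0),("side",1)):
    P,I,ok=C[n]
    for k,bx in boxes.items():
        x0,y0,x1,y1=bx[i];q=P[y0:y1,x0:x1].reshape(-1,3);c=I[y0:y1,x0:x1].reshape(-1,3);m=(np.ptp(c,axis=1)<40)&(q[:,2]>bx[2][0])&(q[:,2]<bx[2][1]);q=q[m];print(n,k,len(q),circ(q))
    red=(I[...,0]>130)&(I[...,1]<70)&(I[...,2]<70)&ok
    x0,y0,x1,y1=((365,205,440,255),(240,165,280,200))[i];q=P[y0:y1,x0:x1][red[y0:y1,x0:x1]];print("red",len(q));
    c=q[:,:2].mean(0)
    print(q[::max(1,len(q)//14)].round().tolist())
    if n=="side":
        x0,y0,x1,y1=270,310,392,400;q=P[y0:y1,x0:x1].reshape(-1,3);c=I[y0:y1,x0:x1].reshape(-1,3);m=(q[:,2]>11)&(q[:,2]<22)&(np.ptp(c,axis=1)<25);print("tray",m.sum(),cv2.minAreaRect(q[m,:2].astype(np.float32)))
        x0,y0,x1,y1=305,250,390,305;q=P[y0:y1,x0:x1].reshape(-1,3);m=(q[:,2]>200)&(q[:,2]<300);q=q[m];print("hook",len(q));print(q[np.argsort(q[:,1])][::max(1,len(q)//25)].round().tolist())
```

```text
handle_top [636.2   6.3 202.4]
handle_bot [637.5   6.3 126. ]
holder_rim [634.    3.   53.5]
can_rim [496.4 292.7  89.4]
bail_bar [578.6 287.4  94.6]
rims@z: holder [636.   8.  60.] [632.  -4.  60.] can [497. 296.  95.] [497. 282.  95.]
scene can 231 (array([504.2602605 , 294.11083905]), np.float64(46.72169379886046))
scene holder 234 (array([639.0335371 ,   7.06828485]), np.float64(29.097005170980797))
red 121
[[495.0, 240.0, 88.0], [526.0, 240.0, 93.0], [536.0, 245.0, 96.0], [565.0, 245.0, 100.0], [578.0, 254.0, 100.0], [581.0, 269.0, 104.0], [584.0, 280.0, 104.0], [580.0, 292.0, 102.0], [513.0, 341.0, 90.0], [519.0, 345.0, 95.0], [583.0, 310.0, 104.0], [545.0, 341.0, 100.0], [541.0, 343.0, 93.0], [581.0, 328.0, 102.0], [558.0, 345.0, 101.0], [568.0, 343.0, 102.0]]
side can 241 (array([497.50942713, 289.25724045]), np.float64(44.17817445812936))
side holder 353 (array([637.42809651,   2.85308448]), np.float64(29.30730519323885))
red 8
[[581.0, 321.0, 102.0], [581.0, 314.0, 99.0], [580.0, 290.0, 102.0], [579.0, 272.0, 102.0], [577.0, 267.0, 102.0], [579.0, 263.0, 101.0], [579.0, 255.0, 102.0], [578.0, 252.0, 101.0]]
tray 1213 ((501.75396728515625, -280.3316650390625), (153.20533752441406, 185.44422912597656), 84.36906433105469)
hook 769
[[582.0, -301.0, 249.0], [571.0, -300.0, 247.0], [570.0, -299.0, 257.0], [579.0, -298.0, 265.0], [564.0, -295.0, 265.0], [575.0, -294.0, 207.0], [576.0, -293.0, 203.0], [573.0, -292.0, 277.0], [570.0, -290.0, 217.0], [564.0, -289.0, 264.0], [545.0, -288.0, 254.0], [576.0, -287.0, 278.0], [540.0, -286.0, 257.0], [515.0, -285.0, 256.0], [541.0, -284.0, 257.0], [491.0, -284.0, 231.0], [502.0, -283.0, 255.0], [476.0, -282.0, 229.0], [496.0, -281.0, 244.0], [491.0, -281.0, 233.0], [487.0, -280.0, 231.0], [495.0, -279.0, 242.0], [470.0, -276.0, 257.0], [576.0, -262.0, 258.0], [575.0, -260.0, 254.0], [571.0, -255.0, 261.0]]
```

The crops confirm it: the blue-handled brush stands in the grey cup, and the black one has no cup. The can is at about (497,291) with its bail laid toward +x (bar near (580,291,100)). The hook's U is near (484,-280). Next I'll check the clearance to the black brush and the stand's yaw.

Run:
```python
from h import *
print("black top",tri(ray("scene",(335,153)),ray("side",(286.5,208))).round(),"bottle cap",tri(ray("scene",(407,268)),ray("side",(270.5,143))).round())
P=np.load("pics/sidepc.npz")["P"]
q=P[250:305,305:390].reshape(-1,3)
a=q[(q[:,2]>248)&(q[:,2]<266)&(q[:,0]>505)&(q[:,0]<555)&(q[:,1]<-270)];print("arm",len(a),cv2.fitLine(a[:,:2].astype(np.float32),2,0,.1,.1).ravel(),a.mean(0))
u=q[(q[:,2]>215)&(q[:,0]<505)&(q[:,0]>455)];print(u[np.argsort(u[:,0])][::3].round().tolist())
I=np.load("pics/side0.npz")["p"].astype(int)
m=(I[270:300,310:330,0]>140)&(I[270:300,310:330,1]<70);v,x=np.nonzero(m);print("tip px",x.mean()+310,v.mean()+270,P[270:300,310:330][m].mean(0).round(1))
```

```text
black top [519.  12. 197.] bottle cap [628. 420. 142.]
arm 132 [ 9.9584097e-01 -9.1108873e-02  5.2942950e+02 -2.8470029e+02] [ 529.42952964 -284.70027269  257.08169411]
[[462.0, -280.0, 255.0], [464.0, -281.0, 255.0], [464.0, -275.0, 257.0], [465.0, -281.0, 255.0], [466.0, -280.0, 255.0], [467.0, -279.0, 244.0], [467.0, -277.0, 258.0], [468.0, -280.0, 247.0], [468.0, -279.0, 238.0], [469.0, -282.0, 248.0], [469.0, -277.0, 256.0], [469.0, -280.0, 257.0], [470.0, -279.0, 258.0], [471.0, -281.0, 239.0], [471.0, -281.0, 246.0], [472.0, -276.0, 256.0], [473.0, -281.0, 241.0], [473.0, -281.0, 235.0], [474.0, -279.0, 246.0], [475.0, -281.0, 239.0], [476.0, -279.0, 240.0], [477.0, -281.0, 230.0], [478.0, -283.0, 234.0], [480.0, -282.0, 232.0], [481.0, -281.0, 233.0], [483.0, -280.0, 232.0], [484.0, -283.0, 228.0], [485.0, -283.0, 230.0], [486.0, -282.0, 231.0], [487.0, -280.0, 231.0], [488.0, -283.0, 231.0], [489.0, -276.0, 231.0], [491.0, -277.0, 232.0], [491.0, -284.0, 231.0], [491.0, -283.0, 235.0], [493.0, -280.0, 236.0], [493.0, -283.0, 232.0], [494.0, -278.0, 239.0], [494.0, -280.0, 241.0], [495.0, -283.0, 238.0], [496.0, -281.0, 244.0], [497.0, -284.0, 238.0], [497.0, -279.0, 246.0], [497.0, -282.0, 246.0], [498.0, -284.0, 243.0], [499.0, -283.0, 245.0], [499.0, -283.0, 239.0], [499.0, -278.0, 252.0], [500.0, -284.0, 250.0], [500.0, -280.0, 256.0], [501.0, -286.0, 251.0], [501.0, -285.0, 253.0], [502.0, -279.0, 257.0], [503.0, -285.0, 251.0], [504.0, -280.0, 257.0]]
tip px 320.5 283.5 [ 467.  -275.9  257.3]
```

Emit:
{"api": "step_arm", "payload": {"moves": [{"ty": 0.5,"tx": 0.25},{"tz": 0.5}], "gripper": 1}}

```text
schema error: expected keys tx, ty, tz, ax, ay, az
```

Emit:
{"api": "step_arm", "payload": {"moves": [{"tx": 0.25,"ty": 0.5,"tz": 0,"ax": 0,"ay": 0,"az": 0},{"tx": 0,"ty": 0,"tz": 0.85,"ax": 0,"ay": 0,"az": 0},{"tx": 0,"ty": 0,"tz": 0.85,"ax": 0,"ay": 0,"az": 0},{"tx": 0,"ty": 0,"tz": 0.85,"ax": 0,"ay": 0,"az": 0},{"tx": 0,"ty": 0,"tz": 0.85,"ax": 0,"ay": 0,"az": 0}], "gripper": 1}}

```text
clock: 0.78
eef_pos: [638.3, 6.7, 170.4]
tcp_rot: [3.141, -0.0, 1.571]
contact_force: [0.7, 0.2, 1.2]
opening: 1.002
grasp_force: 0.0
```

Emit:
{"api": "step_arm", "payload": {"moves": [{"tx": 0,"ty": 0,"tz": 0,"ax": 0,"ay": 0,"az": 0},{"tx": 0,"ty": 0,"tz": 0,"ax": 0,"ay": 0,"az": 0},{"tx": 0,"ty": 0,"tz": 0,"ax": 0,"ay": 0,"az": 0},{"tx": 0,"ty": 0,"tz": 0,"ax": 0,"ay": 0,"az": 0},{"tx": 0,"ty": 0,"tz": 0,"ax": 0,"ay": 0,"az": 0}], "gripper": 0, "newtons": 50}}

```text
clock: 1.4
eef_pos: [637.5, 6.3, 172.2]
tcp_rot: [3.141, -0.0, 1.571]
contact_force: [-2.9, -0.5, 6.5]
opening: 0.195
grasp_force: 48.6
```

Emit:
{"api": "step_arm", "payload": {"moves": [{"tx": 0,"ty": 0,"tz": -1,"ax": 0,"ay": 0,"az": 0},{"tx": 0,"ty": 0,"tz": -1,"ax": 0,"ay": 0,"az": 0},{"tx": 0,"ty": 0,"tz": -1,"ax": 0,"ay": 0,"az": 0},{"tx": 0,"ty": 0,"tz": -1,"ax": 0,"ay": 0,"az": 0},{"tx": 0,"ty": 0,"tz": -1,"ax": 0,"ay": 0,"az": 0}]}}

```text
clock: 2.02
eef_pos: [637.4, 6.3, 297.3]
tcp_rot: [3.141, -0.0, 1.571]
contact_force: [-0.2, -0.1, -0.2]
opening: 0.198
grasp_force: 48.9
```

Emit:
{"api": "step_arm", "payload": {"moves": [{"tx": 1,"ty": -0.5,"tz": -0.2,"ax": 0,"ay": 0,"az": 0},{"tx": 1,"ty": -0.5,"tz": 0,"ax": 0,"ay": 0,"az": 0},{"tx": 1,"ty": -0.5,"tz": 0,"ax": 0,"ay": 0,"az": 0},{"tx": 1,"ty": -0.5,"tz": 0,"ax": 0,"ay": 0,"az": 0},{"tx": 1,"ty": -0.5,"tz": 0,"ax": 0,"ay": 0,"az": 0}]}}

```text
clock: 2.65
eef_pos: [574.5, 132.0, 301.5]
tcp_rot: [3.141, -0.0, 1.571]
contact_force: [0.2, 0.1, -0.9]
opening: 0.194
grasp_force: 48.9
```

Emit:
{"api": "step_arm", "payload": {"moves": [{"tx": 1,"ty": -0.5,"tz": 0,"ax": 0,"ay": 0,"az": 0},{"tx": 1,"ty": -0.5,"tz": 0,"ax": 0,"ay": 0,"az": 0},{"tx": 1,"ty": -0.5,"tz": 0,"ax": 0,"ay": 0,"az": 0},{"tx": 1,"ty": -0.5,"tz": 0,"ax": 0,"ay": 0,"az": 0},{"tx": 1,"ty": -0.5,"tz": 0,"ax": 0,"ay": 0,"az": 0}]}}

```text
clock: 3.28
eef_pos: [512.0, 257.0, 301.5]
tcp_rot: [3.141, -0.0, 1.571]
contact_force: [1.2, -0.2, -0.4]
opening: 0.197
grasp_force: 49.0
```

Emit:
{"api": "step_arm", "payload": {"moves": [{"tx": 0.8,"ty": -0.5,"tz": 0,"ax": 0,"ay": 0,"az": 0},{"tx": 0.6,"ty": -0.12,"tz": 0,"ax": 0,"ay": 0,"az": 0},{"tx": 0,"ty": 0,"tz": 0,"ax": 0,"ay": 0,"az": 0},{"tx": 0,"ty": 0,"tz": 0,"ax": 0,"ay": 0,"az": 0}]}}

```text
clock: 3.78
eef_pos: [497.4, 290.8, 301.2]
tcp_rot: [3.141, 0.0, 1.571]
contact_force: [0.0, -0.8, -0.9]
opening: 0.194
grasp_force: 49.0
```

Run:
```python
from h import *
s=r.sense();print(s["clock"],s["eef_pos"],s["contact_force"],s["opening"])
o=[]
for n in("scene","side","wrist"):
    p,d=eyes.grab_frame(n);np.savez("pics/"+n+"1.npz",p=p,d=d,T=eyes.camera_info(n)["cam_to_world"]);o.append(p)
W=o[2];
t=lambda im,x,y,w,h,s:cv2.resize(im[y:y+h,x:x+w],None,fx=s,fy=s,interpolation=cv2.INTER_CUBIC)
save("c1.png",np.vstack([np.hstack([t(o[0],350,130,100,125,2.4),t(o[1],200,100,100,125,2.4)]),cv2.resize(W,(480,300))]))
```

```text
3.775 [497.3771954  290.76478665 301.23399094] [ 0.01398337 -0.81799947 -0.91220335] 0.1942140926089591
```

View pics/c1.png

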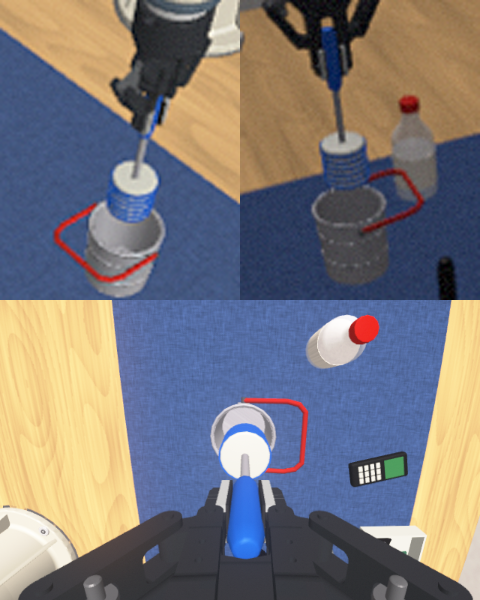

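Run:
```python
from h import *
print("headtop",tri(ray("scene",(406.3,202.9)),ray("side",(243.3,159.5))).round(1))
for p in((497.4,291,335),(497.4,291,190),(497.4,291,135),(497.4,291,95)):print(p,proj("scene",p).round(1),proj("side",p).round(1),proj("wrist",p).round(1))
# can rim from wrist picture: circle tile (243,434)-> full px, and depth
f=np.load("pics/wrist1.npz");d=f["d"];I=f["p"].astype(int)
red=(I[...,0]>130)&(I[...,1]<60)&(I[...,2]<60);red[:120]=0;red[:, :240]=0;v,u=np.nonzero(red);ok=d[v,u]>0
Q=np.array([atd("wrist",(a,b),d[b,a]) for a,b in zip(u[ok],v[ok])]);Q=Q[(Q[:,2]>70)&(Q[:,2]<130)]
b=Q[Q[:,0]>572];print("bail",len(Q),b.mean(0),Q.min(0),Q.max(0));print(np.polyfit(b[:,1],b[:,0],1))
v,u=np.mgrid[120:260,270:385];Q=np.array([atd("wrist",(a,c),d[c,a]) for a,c in zip(u.ravel(),v.ravel()) if d[c,a]>0])
Q=Q[(Q[:,2]>90)&(Q[:,2]<100)&(abs(Q[:,0]-497)<50)&(Q[:,1]>240)&(Q[:,1]<345)]
A=np.c_[Q[:,:2],np.ones(len(Q))];s=np.linalg.lstsq(A,(Q[:,:2]**2).sum(1),rcond=None)[0];print("rim",len(Q),s[:2]/2,np.sqrt(s[2]+s[:2]@s[:2]/4),Q.min(0),Q.max(0))
```

```text
headtop [497.8 288.7 186. ]
(497.4, 291, 335) [414.8 165.2] [235.  110.3] [327.4 334.1]
(497.4, 291, 190) [406.1 202.9] [241.6 157.5] [327.3 207.8]
(497.4, 291, 135) [403.2 215.3] [243.9 173.6] [327.3 191.5]
(497.4, 291, 95) [401.2 223.9] [245.5 184.8] [327.3 182.9]
bail 831 [576.92171343 293.06425118 102.71786934] [496.12163927 238.70166482  90.53595102] [580.83797214 343.76952134 106.12072427]
[8.34178081e-03 5.74477036e+02]Traceback (most recent call last):
  File "<stdin>", line 9, in <module>
  File "h.py", line 11, in atd
    o,v=ray(n,px,ci);return o+v*d
        ~~~^^^^^^^^^
  File "h.py", line 4, in ray
    ci=ci or eyes.camera_info(n);K=np.array(ci["intrinsics"]);T=np.array(ci["cam_to_world"]);k=ci["k1"]
             ~~~~~~~~~~~~~~~~^^^
ValueError: time passes only in moves, steps and waits
```

Emit:
{"api": "step_arm", "payload": {"moves": [{"tx": 0,"ty": -0.05,"tz": 1,"ax": 0,"ay": 0,"az": 0},{"tx": 0,"ty": 0,"tz": 1,"ax": 0,"ay": 0,"az": 0},{"tx": 0,"ty": 0,"tz": 1,"ax": 0,"ay": 0,"az": 0},{"tx": 0,"ty": 0,"tz": 1,"ax": 0,"ay": 0,"az": 0},{"tx": 0,"ty": 0,"tz": 0.8,"ax": 0,"ay": 0,"az": 0}]}}

```text
clock: 4.55
eef_pos: [495.8, 290.6, 180.3]
tcp_rot: [-3.141, 0.0, 1.57]
contact_force: [0.2, 0.6, -1.2]
opening: 0.195
grasp_force: 49.0
```

Emit:
{"api": "step_arm", "payload": {"moves": [{"tx": 0,"ty": 0,"tz": 0.26,"ax": 0,"ay": 0,"az": 0},{"tx": 0,"ty": 0,"tz": 0,"ax": 0,"ay": 0,"az": 0}]}}

```text
clock: 4.8
eef_pos: [495.9, 291.0, 174.8]
tcp_rot: [-3.141, 0.0, 1.57]
contact_force: [-0.2, 0.4, -0.1]
opening: 0.199
grasp_force: 49.0
```

Emit:
{"api": "step_arm", "payload": {"moves": [{"tx": 0,"ty": 0,"tz": 0.08,"ax": 0,"ay": 0,"az": 0},{"tx": 0,"ty": 0,"tz": -0.8,"ax": 0,"ay": 0,"az": 0},{"tx": 0,"ty": 0,"tz": -0.8,"ax": 0,"ay": 0,"az": 0},{"tx": 0,"ty": 0,"tz": -0.8,"ax": 0,"ay": 0,"az": 0},{"tx": 0,"ty": 0,"tz": 0,"ax": 0,"ay": 0,"az": 0}]}}

```text
clock: 5.42
eef_pos: [496.9, 291.9, 234.9]
tcp_rot: [3.138, -0.002, 1.571]
contact_force: [0.5, 0.6, -1.5]
opening: 0.197
grasp_force: 49.0
```

Emit:
{"api": "step_arm", "payload": {"moves": [{"tx": 0,"ty": 0,"tz": 0.8,"ax": 0,"ay": 0,"az": 0},{"tx": 0,"ty": 0,"tz": 0.8,"ax": 0,"ay": 0,"az": 0},{"tx": 0,"ty": 0,"tz": 0.8,"ax": 0,"ay": 0,"az": 0},{"tx": 0,"ty": 0,"tz": 0,"ax": 0,"ay": 0,"az": 0}]}}

```text
clock: 5.92
eef_pos: [495.1, 290.9, 171.2]
tcp_rot: [-3.14, 0.001, 1.571]
contact_force: [0.5, 0.6, -0.4]
opening: 0.201
grasp_force: 48.9
```

Emit:
{"api": "step_arm", "payload": {"moves": [{"tx": 0,"ty": 0,"tz": -0.8,"ax": 0,"ay": 0,"az": 0},{"tx": 0,"ty": 0,"tz": -0.8,"ax": 0,"ay": 0,"az": 0},{"tx": 0,"ty": 0,"tz": -0.8,"ax": 0,"ay": 0,"az": 0},{"tx": 0,"ty": 0,"tz": 0,"ax": 0,"ay": 0,"az": 0}]}}

```text
clock: 6.42
eef_pos: [496.4, 291.7, 233.9]
tcp_rot: [3.139, -0.001, 1.571]
contact_force: [-0.0, 0.5, -1.0]
opening: 0.197
grasp_force: 48.9
```

Emit:
{"api": "step_arm", "payload": {"moves": [{"tx": 0,"ty": 0,"tz": 0.8,"ax": 0,"ay": 0,"az": 0},{"tx": 0,"ty": 0,"tz": 0.8,"ax": 0,"ay": 0,"az": 0},{"tx": 0,"ty": 0,"tz": 0.8,"ax": 0,"ay": 0,"az": 0},{"tx": 0,"ty": 0,"tz": 0,"ax": 0,"ay": 0,"az": 0}]}}

```text
clock: 6.92
eef_pos: [494.8, 290.7, 170.6]
tcp_rot: [-3.139, 0.001, 1.571]
contact_force: [0.2, -0.4, -0.4]
opening: 0.199
grasp_force: 49.0
```

Emit:
{"api": "step_arm", "payload": {"moves": [{"tx": 0,"ty": 0,"tz": -1,"ax": 0,"ay": 0,"az": 0},{"tx": 0,"ty": 0,"tz": -1,"ax": 0,"ay": 0,"az": 0},{"tx": 0,"ty": 0,"tz": -1,"ax": 0,"ay": 0,"az": 0},{"tx": 0,"ty": 0,"tz": -1,"ax": 0,"ay": 0,"az": 0},{"tx": 0,"ty": 0,"tz": -1,"ax": 0,"ay": 0,"az": 0}]}}

```text
clock: 7.55
eef_pos: [495.4, 291.0, 298.0]
tcp_rot: [-3.141, 0.0, 1.571]
contact_force: [0.5, -0.5, -1.3]
opening: 0.198
grasp_force: 49.0
```

Emit:
{"api": "step_arm", "payload": {"moves": [{"tx": -0.95,"ty": 0.47,"tz": -0.1,"ax": 0,"ay": 0,"az": 0},{"tx": -0.95,"ty": 0.47,"tz": 0,"ax": 0,"ay": 0,"az": 0},{"tx": -0.95,"ty": 0.47,"tz": 0,"ax": 0,"ay": 0,"az": 0},{"tx": -0.95,"ty": 0.47,"tz": 0,"ax": 0,"ay": 0,"az": 0},{"tx": -0.95,"ty": 0.47,"tz": 0,"ax": 0,"ay": 0,"az": 0}]}}

```text
clock: 8.18
eef_pos: [554.5, 171.6, 299.7]
tcp_rot: [-3.141, 0.0, 1.571]
contact_force: [0.1, 0.5, -0.0]
opening: 0.198
grasp_force: 49.1
```

Emit:
{"api": "step_arm", "payload": {"moves": [{"tx": -0.95,"ty": 0.47,"tz": 0,"ax": 0,"ay": 0,"az": 0},{"tx": -0.95,"ty": 0.47,"tz": 0,"ax": 0,"ay": 0,"az": 0},{"tx": -0.95,"ty": 0.47,"tz": 0,"ax": 0,"ay": 0,"az": 0},{"tx": -0.95,"ty": 0.47,"tz": 0,"ax": 0,"ay": 0,"az": 0},{"tx": -0.95,"ty": 0.47,"tz": 0,"ax": 0,"ay": 0,"az": 0}]}}

```text
clock: 8.8
eef_pos: [613.3, 52.9, 299.6]
tcp_rot: [-3.141, 0.0, 1.571]
contact_force: [-0.1, -0.5, -1.6]
opening: 0.195
grasp_force: 49.1
```

Emit:
{"api": "step_arm", "payload": {"moves": [{"tx": -0.95,"ty": 0.47,"tz": 0,"ax": 0,"ay": 0,"az": 0},{"tx": -0.95,"ty": 0.47,"tz": 0,"ax": 0,"ay": 0,"az": 0},{"tx": 0,"ty": 0,"tz": 0,"ax": 0,"ay": 0,"az": 0},{"tx": 0,"ty": 0,"tz": 0,"ax": 0,"ay": 0,"az": 0}]}}

```text
clock: 9.3
eef_pos: [636.3, 6.6, 299.7]
tcp_rot: [-3.14, -0.0, 1.57]
contact_force: [0.7, 0.1, -1.6]
opening: 0.198
grasp_force: 49.0
```

Run:
```python
from h import *
s=r.sense();print(s["clock"],s["eef_pos"])
o=[eyes.grab_frame(n)[0] for n in("scene","side")]
t=lambda im,x,y,w,h,s:cv2.resize(im[y:y+h,x:x+w],None,fx=s,fy=s,interpolation=cv2.INTER_CUBIC)
save("c2.png",np.hstack([t(o[0],265,120,80,110,5),t(o[1],292,160,80,110,5)]))
x,y=s["eef_pos"][:2]
for z in(190,135,60):print(z,proj("scene",(x,y,z)).round(1),proj("side",(x,y,z)).round(1))
```

```text
9.3 [636.26718563   6.603848   299.68657406]
190 [304.  170.9] [331.  197.9]
135 [304.6 183.6] [330.6 215.3]
60 [305.4 199.5] [330.2 237.1]
```

View pics/c2.png

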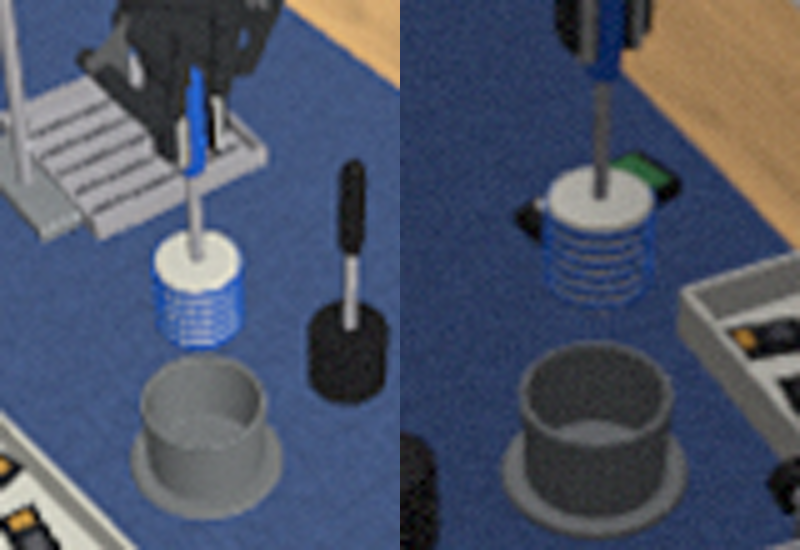

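Emit:
{"api": "step_arm", "payload": {"moves": [{"tx": -0.05,"ty": 0,"tz": 1,"ax": 0,"ay": 0,"az": 0},{"tx": 0,"ty": 0,"tz": 0.8,"ax": 0,"ay": 0,"az": 0},{"tx": 0,"ty": 0,"tz": 0.8,"ax": 0,"ay": 0,"az": 0},{"tx": 0,"ty": 0,"tz": 0.8,"ax": 0,"ay": 0,"az": 0},{"tx": 0,"ty": 0,"tz": 0.8,"ax": 0,"ay": 0,"az": 0}]}}

```text
clock: 10.02
eef_pos: [636.6, 5.7, 194.6]
tcp_rot: [3.141, -0.0, 1.572]
contact_force: [0.7, -0.5, -0.8]
opening: 0.2
grasp_force: 49.1
```

Emit:
{"api": "step_arm", "payload": {"moves": [{"tx": 0,"ty": 0,"tz": 0.5,"ax": 0,"ay": 0,"az": 0},{"tx": 0,"ty": 0,"tz": 0.3,"ax": 0,"ay": 0,"az": 0},{"tx": 0,"ty": 0,"tz": 0,"ax": 0,"ay": 0,"az": 0}]}}

```text
clock: 10.4
eef_pos: [636.6, 5.0, 175.0]
tcp_rot: [-3.141, 0.0, 1.571]
contact_force: [-0.5, 0.2, -0.7]
opening: 0.198
grasp_force: 49.0
```

Emit:
{"api": "step_arm", "payload": {"moves": [{"tx": 0,"ty": 0,"tz": 0.1,"ax": 0,"ay": 0,"az": 0},{"tx": 0,"ty": 0,"tz": 0,"ax": 0,"ay": 0,"az": 0}]}}

```text
clock: 10.65
eef_pos: [637.0, 5.0, 173.1]
tcp_rot: [3.141, 0.0, 1.571]
contact_force: [1.0, -1.1, -1.2]
opening: 0.197
grasp_force: 49.0
```

Emit:
{"api": "step_arm", "payload": {"moves": [{"tx": 0,"ty": 0,"tz": 0,"ax": 0,"ay": 0,"az": 0},{"tx": 0,"ty": 0,"tz": 0,"ax": 0,"ay": 0,"az": 0},{"tx": 0,"ty": 0,"tz": 0,"ax": 0,"ay": 0,"az": 0},{"tx": 0,"ty": 0,"tz": 0,"ax": 0,"ay": 0,"az": 0},{"tx": 0,"ty": 0,"tz": 0,"ax": 0,"ay": 0,"az": 0}], "gripper": 0.7}}

```text
clock: 11.28
eef_pos: [636.7, 5.0, 172.8]
tcp_rot: [-3.142, 0.0, 1.571]
contact_force: [-0.1, 0.6, 0.1]
opening: 0.699
grasp_force: 0.0
```

Emit:
{"api": "step_arm", "payload": {"moves": [{"tx": 0,"ty": 0,"tz": -0.7,"ax": 0,"ay": 0,"az": 0},{"tx": 0,"ty": 0,"tz": -1,"ax": 0,"ay": 0,"az": 0},{"tx": 0,"ty": 0,"tz": -1,"ax": 0,"ay": 0,"az": 0},{"tx": 0,"ty": 0,"tz": -1,"ax": 0,"ay": 0,"az": 0},{"tx": 0,"ty": 0,"tz": -1,"ax": 0,"ay": 0,"az": 0}]}}

```text
clock: 11.9
eef_pos: [636.9, 5.0, 292.6]
tcp_rot: [3.14, -0.0, 1.571]
contact_force: [0.4, -0.5, 0.8]
opening: 0.703
grasp_force: 0.0
```

Emit:
{"api": "step_arm", "payload": {"moves": [{"tx": 1,"ty": -0.2,"tz": 0,"ax": 0,"ay": 0,"az": 0},{"tx": 1,"ty": -0.2,"tz": 0,"ax": 0,"ay": 0,"az": 0},{"tx": 1,"ty": -0.2,"tz": 0,"ax": 0,"ay": 0,"az": 0},{"tx": 1,"ty": -0.2,"tz": 0,"ax": 0,"ay": 0,"az": 0},{"tx": 1,"ty": -0.2,"tz": 0,"ax": 0,"ay": 0,"az": 0}], "gripper": 0.35}}

```text
clock: 12.52
eef_pos: [611.7, 130.8, 291.7]
tcp_rot: [3.14, -0.0, 1.571]
contact_force: [-0.4, 0.3, -0.9]
opening: 0.351
grasp_force: 0.0
```

Emit:
{"api": "step_arm", "payload": {"moves": [{"tx": 1,"ty": -0.2,"tz": 0,"ax": 0,"ay": 0,"az": 0},{"tx": 1,"ty": -0.2,"tz": 0,"ax": 0,"ay": 0,"az": 0},{"tx": 1,"ty": -0.2,"tz": 0,"ax": 0,"ay": 0,"az": 0},{"tx": 1,"ty": -0.2,"tz": 0,"ax": 0,"ay": 0,"az": 0},{"tx": 1,"ty": -0.3,"tz": 0,"ax": 0,"ay": 0,"az": 0}]}}

```text
clock: 13.15
eef_pos: [584.3, 255.9, 291.7]
tcp_rot: [3.14, -0.001, 1.571]
contact_force: [0.4, -0.2, 0.5]
opening: 0.351
grasp_force: 0.0
```

Emit:
{"api": "step_arm", "payload": {"moves": [{"tx": 0.5,"ty": -0.2,"tz": 0,"ax": 0,"ay": 0,"az": 0},{"tx": 0,"ty": 0,"tz": 0,"ax": 0,"ay": 0,"az": 0},{"tx": 0,"ty": 0,"tz": 0,"ax": 0,"ay": 0,"az": 0}]}}

```text
clock: 13.52
eef_pos: [579.5, 266.8, 290.6]
tcp_rot: [3.141, 0.0, 1.571]
contact_force: [-0.4, -0.6, -0.5]
opening: 0.353
grasp_force: 0.0
```

Run:
```python
from h import *
s=r.sense();print(s["clock"],s["eef_pos"],s["opening"])
ci={n:eyes.camera_info(n) for n in("scene","side","wrist")}
o={n:eyes.grab_frame(n) for n in ci}
for n in ci:
    p,d=o[n];I=p.astype(int);red=(I[...,0]>120)&(I[...,1]<60)&(I[...,2]<60)&(d>0);v,u=np.nonzero(red)
    Q=np.array([atd(n,(a,b),d[b,a],ci[n]) for a,b in zip(u,v)]);k=(Q[:,2]>70)&(Q[:,2]<135)&(abs(Q[:,1]-291)<70)&(abs(Q[:,0]-540)<60);Q=Q[k]
    if len(Q)<5: print(n,"few");continue
    xm=Q[:,0].max();b=Q[(Q[:,0]>xm-8)&(abs(Q[:,1]-291)<34)];print(n,len(Q),len(b),"bar",b.mean(0).round(1),"y",Q[:,1].min().round(1),Q[:,1].max().round(1),"slope",np.polyfit(b[:,1],b[:,0],1).round(4))
t=lambda im,x,y,w,h,s:cv2.resize(im[y:y+h,x:x+w],None,fx=s,fy=s,interpolation=cv2.INTER_CUBIC)
save("c3.png",np.vstack([np.hstack([t(o["scene"][0],280,140,160,120,2.5),t(o["side"][0],220,150,160,120,2.5)]),t(o["wrist"][0],0,0,640,400,1)[:300]if 0 else cv2.resize(o["wrist"][0],(800,500))[:300]]))
np.savez("pics/s3.npz",w=o["wrist"][0])
```

```text
13.525 [579.45711663 266.83162419 290.5935876 ] 0.3533695436359087
scene 108 33 bar [580.8 293.2 101.1] y 239.3 345.9 slope [-4.700000e-03  5.821986e+02]
side 16 14 bar [579.4 286.6 101. ] y 249.5 315.0 slope [3.920000e-02 5.681891e+02]
wrist 932 362 bar [578.  290.7 102.6] y 238.5 344.0 slope [1.750000e-02 5.729418e+02]
```

View pics/c3.png

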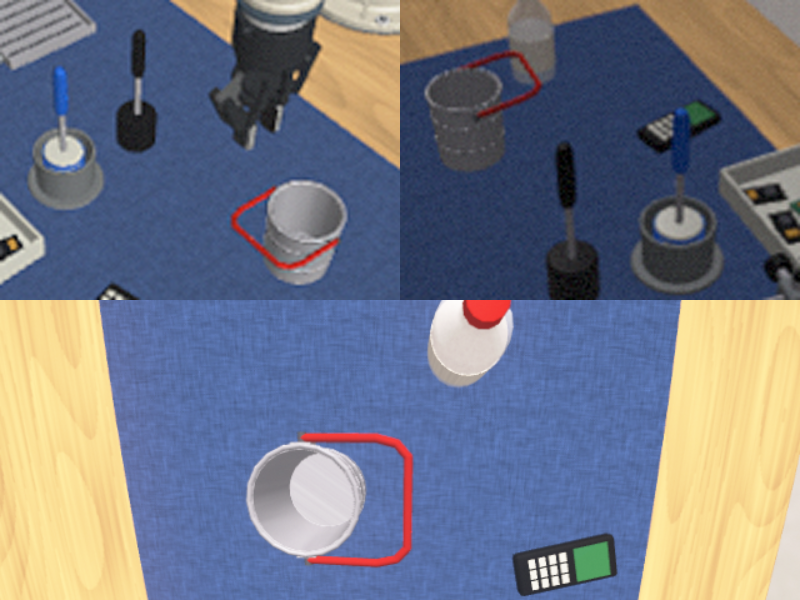

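The picture shows the brush standing upright in its holder. The can is upright, with the bail bar centred at wrist pixel (326,164), which puts it at x≈579, directly under the fingers.

Emit:
{"api": "step_arm", "payload": {"moves": [{"tx": 0.04,"ty": 0,"tz": 1,"ax": 0,"ay": 0,"az": 0},{"tx": 0,"ty": 0,"tz": 1,"ax": 0,"ay": 0,"az": 0},{"tx": 0,"ty": 0,"tz": 1,"ax": 0,"ay": 0,"az": 0},{"tx": 0,"ty": 0,"tz": 1,"ax": 0,"ay": 0,"az": 0},{"tx": 0,"ty": 0,"tz": 1,"ax": 0,"ay": 0,"az": 0}]}}

```text
clock: 14.3
eef_pos: [579.5, 267.9, 164.5]
tcp_rot: [3.141, 0.0, 1.57]
contact_force: [0.2, -0.0, 0.3]
opening: 0.348
grasp_force: 0.0
```

Emit:
{"api": "step_arm", "payload": {"moves": [{"tx": 0,"ty": 0,"tz": 0.9,"ax": 0,"ay": 0,"az": 0},{"tx": 0,"ty": 0,"tz": 0.8,"ax": 0,"ay": 0,"az": 0},{"tx": 0,"ty": 0,"tz": 0.7,"ax": 0,"ay": 0,"az": 0},{"tx": 0,"ty": 0,"tz": 0,"ax": 0,"ay": 0,"az": 0}]}}

```text
clock: 14.8
eef_pos: [578.5, 268.0, 103.8]
tcp_rot: [-3.139, 0.001, 1.571]
contact_force: [0.9, 0.1, 1.0]
opening: 0.353
grasp_force: 0.0
```

Emit:
{"api": "step_arm", "payload": {"moves": [{"tx": 0,"ty": 0,"tz": 0,"ax": 0,"ay": 0,"az": 0},{"tx": 0,"ty": 0,"tz": 0,"ax": 0,"ay": 0,"az": 0},{"tx": 0,"ty": 0,"tz": 0,"ax": 0,"ay": 0,"az": 0},{"tx": 0,"ty": 0,"tz": 0,"ax": 0,"ay": 0,"az": 0}], "gripper": 0, "newtons": 20}}

```text
clock: 15.3
eef_pos: [579.3, 268.7, 105.6]
tcp_rot: [3.141, -0.0, 1.571]
contact_force: [-0.7, 0.7, 0.1]
opening: 0.07
grasp_force: 20.2
```

Emit:
{"api": "step_arm", "payload": {"moves": [{"tx": 0,"ty": -0.14,"tz": -0.61,"ax": 0,"ay": 0,"az": 0},{"tx": 0,"ty": -0.28,"tz": -0.62,"ax": 0,"ay": 0,"az": 0},{"tx": 0,"ty": 0,"tz": 0,"ax": 0,"ay": 0,"az": 0}]}}

```text
clock: 15.68
eef_pos: [569.0, 268.8, 138.1]
tcp_rot: [3.139, -0.001, 1.571]
contact_force: [0.7, -0.7, 0.0]
opening: 0.066
grasp_force: 19.8
```

Emit:
{"api": "step_arm", "payload": {"moves": [{"tx": 0,"ty": -0.39,"tz": -0.55,"ax": 0,"ay": 0,"az": 0},{"tx": 0,"ty": -0.5,"tz": -0.46,"ax": 0,"ay": 0,"az": 0},{"tx": 0,"ty": 0,"tz": 0,"ax": 0,"ay": 0,"az": 0}]}}

```text
clock: 16.05
eef_pos: [546.2, 268.8, 162.7]
tcp_rot: [3.14, -0.001, 1.571]
contact_force: [2.2, -0.6, 1.2]
opening: 0.069
grasp_force: 19.7
```

Emit:
{"api": "step_arm", "payload": {"moves": [{"tx": 0,"ty": -0.58,"tz": -0.35,"ax": 0,"ay": 0,"az": 0},{"tx": 0,"ty": -0.64,"tz": -0.23,"ax": 0,"ay": 0,"az": 0},{"tx": 0,"ty": -0.43,"tz": -0.08,"ax": 0,"ay": 0,"az": 0},{"tx": 0,"ty": -0.41,"tz": -0.02,"ax": 0,"ay": 0,"az": 0},{"tx": 0,"ty": 0,"tz": 0,"ax": 0,"ay": 0,"az": 0}]}}

```text
clock: 16.68
eef_pos: [494.0, 268.4, 178.1]
tcp_rot: [-3.141, 0.0, 1.571]
contact_force: [1.7, -0.1, -1.3]
opening: 0.068
grasp_force: 19.5
```

Emit:
{"api": "step_arm", "payload": {"moves": [{"tx": 0,"ty": 0,"tz": 0,"ax": 0,"ay": 0,"az": 0},{"tx": 0,"ty": 0,"tz": 0,"ax": 0,"ay": 0,"az": 0}], "newtons": 80}}

```text
clock: 16.92
eef_pos: [495.3, 268.5, 178.1]
tcp_rot: [-3.141, 0.0, 1.571]
contact_force: [0.0, -0.0, -0.5]
opening: 0.042
grasp_force: 78.2
```

Run:
```python
from h import *
s=r.sense();print(s["clock"],s["eef_pos"],s["opening"],s["grasp_force"],s["contact_force"])
o=[eyes.grab_frame(n)[0] for n in("scene","side")]
t=lambda im,x,y,w,h,s:cv2.resize(im[y:y+h,x:x+w],None,fx=s,fy=s,interpolation=cv2.INTER_CUBIC)
save("c4.png",np.hstack([t(o[0],360,150,80,110,5),t(o[1],210,110,80,110,5)]))
```

```text
16.925 [495.25149217 268.48050672 178.09625479] 0.041991509581257455 78.17873954772949 [ 0.04375987 -0.01172774 -0.47114891]
```

View pics/c4.png

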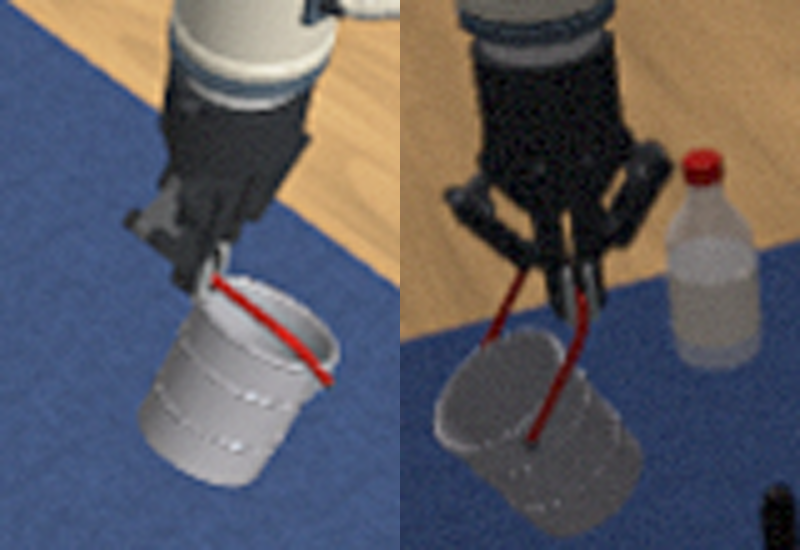

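The bail turned only partly. The can has tipped toward -x on its foot edge, which I can see in the side crop where the rim leans left around (500,390). I'll measure the tilt precisely from depth before going on.

```bash
cat > fit.py <<'E'
from h import *
from scipy.optimize import least_squares
def cloud(n):
    ci=eyes.camera_info(n);p,d=eyes.grab_frame(n);K=np.array(ci["intrinsics"]);T=np.array(ci["cam_to_world"])
    v,u=np.mgrid[:400,:640];q=(np.stack([u,v],-1)-K[:2,2])/[K[0,0],K[1,1]];w=q.copy()
    for _ in range(15):w=q/(1+ci["k1"]*(w**2).sum(-1,keepdims=True))
    P=np.stack([w[...,0]*d,-w[...,1]*d,-d],-1)@T[:3,:3].T+T[:3,3];return P[d>0],p.astype(int)[d>0],p
def canfit(c,zr=(4,150),R=75,ns=("scene","side"),z0=0):
    Q=[];B=[];pics={}
    for n in ns:
        P,I,p=cloud(n);pics[n]=p
        k=(np.hypot(P[:,0]-c[0],P[:,1]-c[1])<R+25)&(P[:,2]>zr[0])&(P[:,2]<zr[1]+90)
        P,I=P[k],I[k];s=I.max(1)-I.min(1)
        red=(I[:,0]>I[:,1]+60)&(I[:,0]>I[:,2]+60);B.append(P[red])
        Q.append(P[(s<28)&(P[:,2]<zr[1])&(I.mean(1)>50)])
    Q=np.vstack(Q);B=np.vstack(B);best=None
    def frame(a):
        x,y,z,f,g=a;Rm=cv2.Rodrigues(np.array([g,f,0.]))[0];return Rm,np.array([x,y,z])
    def res(a):
        Rm,o=frame(a);L=(Q-o)@Rm;rr=np.hypot(L[:,0],L[:,1]);z=L[:,2];ro=41+3*z/95
        dz=np.maximum(0,np.maximum(z-95,-z));e=np.minimum(np.minimum(np.hypot(rr-ro,dz),np.hypot(rr-ro+3,dz)),np.hypot(z-4,np.maximum(0,rr-38)));return e
    for f in(-.8,-.5,-.2,0,.3):
        s=least_squares(res,[c[0]-90*np.sin(f)*.5,c[1],z0+10*abs(f),f,0],loss="soft_l1",f_scale=3)
        if best is None or s.cost<best.cost:best=s
    Rm,o=frame(best.x)
    print("n",len(Q),"cost/pt",round(best.cost/len(Q),2),"origin",o.round(1),"tilt_y(+ = top to +x)",best.x[3].round(3),"tilt_x",best.x[4].round(3),"ears mid",(o+Rm@[0,0,88]).round(1))
    L=(B-o)@Rm;L=L[(L[:,2]>70)&(np.hypot(L[:,0],L[:,2]-88)<95)&(np.hypot(L[:,0],L[:,2]-88)>25)]
    if len(L):a=np.arctan2(L[:,0],L[:,2]-88);print("bail angle rel can",np.median(a).round(3),"n",len(a))
    return pics
E
python3 - <<'E'
from fit import *
s=r.sense();print(s["wrist_torque"],s["contact_force"])
canfit((480,291))
E
```

```text
[-0.0679283  -0.09272125 -0.00829562] [ 0.80948847  0.42407783 -0.1245165 ]
n 2041 cost/pt 1.02 origin [493.6 289.3  20.5] tilt_y(+ = top to +x) -0.497 tilt_x 0.001 ears mid [451.7 289.2  97.9]
bail angle rel can 1.06 n 79
```

```bash
cat > rows.py <<'E'
import numpy as np
def rows(seq,D=7.5):
    # seq of (wire x, wire z, beta); first = present
    tcp=lambda w:np.array([w[0]+D*np.sin(w[2]),w[1]+D*np.cos(w[2])])
    for a,b in zip(seq,seq[1:]):
        d=tcp(b)-tcp(a);s,c=np.sin(a[2]),np.cos(a[2])
        print("ty %.2f tz %.2f ax %.3f"%(d@[c,-s]/25,d@[-s,-c]/25,(b[2]-a[2])/(np.pi/2)),"-> tcp",tcp(b).round(1),round(b[2],3))
E
python3 - <<'E'
from rows import *
E=np.array([457.6,.5]);W=np.array([495.3,170.6])-E
print("phase1");sq=[]
for b in np.linspace(0,.497,5):
    c,s=np.cos(b),np.sin(b);sq.append((E[0]+W[0]*c+W[1]*s,E[1]-W[0]*s+W[1]*c,b))
rows(sq)
print("phase2")
P=(498.6,88);rows([(P[0]+85*np.sin(l),P[1]+85*np.cos(l),l-1.06+.497) for l in np.linspace(1.06,0,10)])
E
```

```text
phase1
ty 0.87 tz 0.24 ax 0.079 -> tcp [517.  172.1] 0.124
ty 0.87 tz 0.24 ax 0.079 -> tcp [537.8 163.4] 0.248
ty 0.87 tz 0.24 ax 0.079 -> tcp [557.4 152.2] 0.373
ty 0.87 tz 0.24 ax 0.079 -> tcp [575.4 138.6] 0.497
phase2
ty -0.39 tz -0.19 ax -0.075 -> tcp [570.1 144.9] 0.379
ty -0.39 tz -0.19 ax -0.075 -> tcp [562.9 153. ] 0.261
ty -0.39 tz -0.19 ax -0.075 -> tcp [554.9 160.1] 0.144
ty -0.39 tz -0.19 ax -0.075 -> tcp [546.  166.2] 0.026
ty -0.39 tz -0.19 ax -0.075 -> tcp [536.5 171.2] -0.092
ty -0.39 tz -0.19 ax -0.075 -> tcp [526.5 175.1] -0.21
ty -0.39 tz -0.19 ax -0.075 -> tcp [516.  177.8] -0.327
ty -0.39 tz -0.19 ax -0.075 -> tcp [505.4 179.2] -0.445
ty -0.39 tz -0.19 ax -0.075 -> tcp [494.6 179.3] -0.563
```

Emit:
{"api": "step_arm", "payload": {"moves": [{"tx": 0,"ty": 0.87,"tz": 0.24,"ax": 0.079,"ay": 0,"az": 0}]}}

```text
clock: 17.25
eef_pos: [514.5, 268.6, 172.7]
tcp_rot: [-3.014, 0.0, 1.573]
contact_force: [0.7, 0.6, -3.2]
opening: 0.043
grasp_force: 78.1
```

Run:
```python
from h import *
s=r.sense();print(s["tcp_rot"],s["eef_pos"])
```

```text
[-3.01424820e+00  8.84593184e-05  1.57286334e+00] [514.54592782 268.62252026 172.71188703]
```

Emit:
{"api": "step_arm", "payload": {"moves": [{"tx": 0,"ty": 0.87,"tz": 0.26,"ax": 0.079,"ay": 0,"az": 0},{"tx": 0,"ty": 0.87,"tz": 0.26,"ax": 0.079,"ay": 0,"az": 0},{"tx": 0,"ty": 0.87,"tz": 0.26,"ax": 0.079,"ay": 0,"az": 0},{"tx": 0,"ty": 0,"tz": 0,"ax": 0,"ay": 0,"az": 0}]}}

```text
clock: 17.75
eef_pos: [575.1, 267.5, 133.6]
tcp_rot: [-2.639, 0.002, 1.569]
contact_force: [-1.5, 0.3, 0.3]
opening: 0.045
grasp_force: 78.4
```

Run:
```python
from fit import *
s=r.sense();print(s["tcp_rot"],s["eef_pos"],s["wrist_torque"],s["contact_force"])
canfit((500,291))
```

```text
[-2.63943060e+00  1.88895074e-03  1.56921357e+00] [575.11352198 267.46870667 133.56369729] [0.02332876 0.02112566 0.06586236] [-1.52361209  0.31556213  0.26519926]
n 2059 cost/pt 7.5 origin [480.6 288.7   9.5] tilt_y(+ = top to +x) 0.153 tilt_x 0.004 ears mid [494.  288.3  96.5]
bail angle rel can 1.051 n 112
```

Run:
```python
from fit import *
canfit((497,291),zr=(4,100),R=28)
canfit((497,291),zr=(4,100),R=28,ns=("scene",))
```

```text
n 1624 cost/pt 1.02 origin [480.1 288.9   7.1] tilt_y(+ = top to +x) 0.16 tilt_x 0.002 ears mid [494.1 288.7  94. ]
bail angle rel can 1.817 n 7
n 765 cost/pt 0.67 origin [481.  291.9   6.7] tilt_y(+ = top to +x) 0.162 tilt_x 0.004 ears mid [495.2 291.5  93.5]
bail angle rel can 1.725 n 5
```

Run:
```python
from rows import *
P=(480.5,86.5);print(1)
rows([(571.5,127,.502),(562,130.6,.422),(551.2,132.9,.342)])
print(2);rows([(551.2,132.9,.342)]+[(P[0]+85*np.sin(l),P[1]+85*np.cos(l),l-.66) for l in np.linspace(1.0,0,10)[1:]])
```

```text
1
ty -0.43 tz 0.06 ax -0.051 -> tcp [565.1 137.4] 0.422
ty -0.46 tz 0.09 ax -0.051 -> tcp [553.7 140. ] 0.342
2
ty -0.31 tz -0.21 ax -0.072 -> tcp [548.2 147.4] 0.229
ty -0.34 tz -0.21 ax -0.071 -> tcp [541.  154.5] 0.118
ty -0.34 tz -0.21 ax -0.071 -> tcp [533.1 160.8] 0.007
ty -0.34 tz -0.21 ax -0.071 -> tcp [524.5 166.2] -0.104
ty -0.34 tz -0.21 ax -0.071 -> tcp [515.4 170.6] -0.216
ty -0.34 tz -0.21 ax -0.071 -> tcp [505.9 173.9] -0.327
ty -0.34 tz -0.21 ax -0.071 -> tcp [496.1 176.2] -0.438
ty -0.34 tz -0.21 ax -0.071 -> tcp [486.  177.4] -0.549
ty -0.34 tz -0.21 ax -0.071 -> tcp [475.9 177.4] -0.66
```

Emit:
{"api": "step_arm", "payload": {"moves": [{"tx": 0,"ty": -0.43,"tz": 0.06,"ax": -0.051,"ay": 0,"az": 0},{"tx": 0,"ty": -0.46,"tz": 0.09,"ax": -0.051,"ay": 0,"az": 0},{"tx": 0,"ty": 0,"tz": 0,"ax": 0,"ay": 0,"az": 0}]}}

```text
clock: 18.38
eef_pos: [551.8, 268.9, 146.6]
tcp_rot: [-2.808, -0.001, 1.573]
contact_force: [-1.6, -0.7, 1.2]
opening: 0.045
grasp_force: 78.7
```

Emit:
{"api": "step_arm", "payload": {"moves": [{"tx": 0,"ty": -0.31,"tz": -0.21,"ax": -0.072,"ay": 0,"az": 0},{"tx": 0,"ty": -0.34,"tz": -0.21,"ax": -0.071,"ay": 0,"az": 0},{"tx": 0,"ty": -0.34,"tz": -0.21,"ax": -0.071,"ay": 0,"az": 0},{"tx": 0,"ty": 0,"tz": 0,"ax": 0,"ay": 0,"az": 0}]}}

```text
clock: 18.88
eef_pos: [531.3, 268.8, 166.2]
tcp_rot: [3.141, -0.0, 1.572]
contact_force: [-0.7, -0.5, 0.7]
opening: 0.048
grasp_force: 78.9
```

Run:
```python
from fit import *
s=r.sense();print(s["tcp_rot"],s["eef_pos"],s["wrist_torque"],s["contact_force"])
canfit((481,291),zr=(4,105),R=35)
```

```text
[ 3.14060829e+00 -4.69141274e-04  1.57230236e+00] [531.32840899 268.76090006 166.18293443] [-0.21091103  0.36988576  0.03613839] [-0.67456222 -0.46564175  0.69454741]
n 1946 cost/pt 1.14 origin [478.  288.4   2.8] tilt_y(+ = top to +x) 0.035 tilt_x -0.008 ears mid [481.1 289.2  90.7]
bail angle rel can 0.624 n 26
```

Run:
```python
from rows import *
P=(481,87)
rows([(531.3,158.7,0)]+[(P[0]+85*np.sin(l),P[1]+85*np.cos(l),l-.637) for l in np.linspace(.637,-.05,7)[1:]])
```

```text
ty -0.35 tz -0.08 ax -0.073 -> tcp [522.6 168.1] -0.115
ty -0.36 tz -0.21 ax -0.073 -> tcp [513.  172.3] -0.229
ty -0.36 tz -0.21 ax -0.073 -> tcp [503.1 175.4] -0.344
ty -0.36 tz -0.21 ax -0.073 -> tcp [492.8 177.4] -0.458
ty -0.36 tz -0.21 ax -0.073 -> tcp [482.4 178.1] -0.572
ty -0.36 tz -0.21 ax -0.073 -> tcp [472.  177.7] -0.687
```

Emit:
{"api": "step_arm", "payload": {"moves": [{"tx": 0,"ty": -0.35,"tz": -0.08,"ax": -0.073,"ay": 0,"az": 0},{"tx": 0,"ty": -0.36,"tz": -0.21,"ax": -0.073,"ay": 0,"az": 0},{"tx": 0,"ty": -0.36,"tz": -0.21,"ax": -0.073,"ay": 0,"az": 0},{"tx": 0,"ty": 0,"tz": 0,"ax": 0,"ay": 0,"az": 0}]}}

```text
clock: 19.48
eef_pos: [505.7, 269.0, 175.5]
tcp_rot: [2.793, -0.0, 1.572]
contact_force: [1.0, -4.4, 6.7]
opening: 0.046
grasp_force: 79.6
```

Emit:
{"api": "step_arm", "payload": {"moves": [{"tx": 0,"ty": -0.36,"tz": -0.21,"ax": -0.073,"ay": 0,"az": 0},{"tx": 0,"ty": -0.36,"tz": -0.21,"ax": -0.073,"ay": 0,"az": 0},{"tx": 0,"ty": -0.36,"tz": -0.21,"ax": -0.073,"ay": 0,"az": 0},{"tx": 0,"ty": 0,"tz": 0,"ax": 0,"ay": 0,"az": 0}]}}

```text
clock: 19.98
eef_pos: [484.5, 267.4, 179.2]
tcp_rot: [2.515, 0.01, 1.563]
contact_force: [1.1, -2.5, 21.0]
opening: 0.045
grasp_force: 80.8
```

Run:
```python
from fit import *
s=r.sense();print(s["tcp_rot"],s["eef_pos"],s["wrist_torque"],s["contact_force"])
canfit((481,291),zr=(4,105),R=45)
```

```text
[2.51480852 0.00998736 1.56292382] [484.50680862 267.37131778 179.1980683 ] [-0.10259697 -1.55819502 -0.03683042] [ 1.14065752 -2.48787259 20.95542176]
n 1988 cost/pt 1.1 origin [478.1 288.7   2. ] tilt_y(+ = top to +x) -0.003 tilt_x 0.005 ears mid [477.8 288.3  90. ]
bail angle rel can 0.182 n 96
```

Emit:
{"api": "step_arm", "payload": {"moves": [{"tx": 0,"ty": 0,"tz": 0,"ax": 0,"ay": 0,"az": 0},{"tx": 0,"ty": 0,"tz": 0,"ax": 0,"ay": 0,"az": 0},{"tx": 0,"ty": 0,"tz": 0,"ax": 0,"ay": 0,"az": 0}], "gripper": 0.3, "newtons": 20}}

```text
clock: 20.45
eef_pos: [480.9, 264.3, 174.8]
tcp_rot: [2.524, 0.013, 1.56]
contact_force: [0.3, 0.6, -0.0]
opening: 0.3
grasp_force: 0.0
```

Run:
```python
from fit import *
from rows import *
s=r.sense();print(s["tcp_rot"],s["eef_pos"],s["contact_force"])
canfit((481,291),zr=(4,105),R=45)
b=s["tcp_rot"][0];b=-(np.pi-b) if b>0 else np.pi+b
x,z=s["eef_pos"][[0,2]];w=(x-7*np.sin(b),z-7*np.cos(b));print("wire?",w,b)
rows([(w[0],w[1],b)]+[(w[0]+k*(489-w[0]),w[1]+k*(172.5-w[1]),b*(1-k)) for k in(.25,.5,.75,1)],7)
```

```text
[2.5243746  0.01344874 1.56043241] [480.92732122 264.31224868 174.84861657] [ 0.27647646  0.63587734 -0.00706439]
n 1986 cost/pt 1.13 origin [478.  288.7   2.4] tilt_y(+ = top to +x) -0.001 tilt_x 0.007 ears mid [478.  288.1  90.4]
bail angle rel can 0.172 n 96
wire? (np.float64(484.97870245814494), np.float64(169.14017457298897)) -0.6172180527839428
ty 0.10 tz -0.00 ax 0.098 -> tcp [482.9 176.2] -0.463
ty 0.09 tz -0.01 ax 0.098 -> tcp [484.9 177.5] -0.309
ty 0.09 tz -0.02 ax 0.098 -> tcp [486.9 178.6] -0.154
ty 0.09 tz -0.02 ax 0.098 -> tcp [489.  179.5] -0.0
```

Emit:
{"api": "step_arm", "payload": {"moves": [{"tx": 0.1,"ty": 0.12,"tz": 0,"ax": 0.098,"ay": 0,"az": 0},{"tx": 0,"ty": 0.11,"tz": -0.01,"ax": 0.098,"ay": 0,"az": 0},{"tx": 0,"ty": 0.11,"tz": -0.02,"ax": 0.098,"ay": 0,"az": 0},{"tx": 0,"ty": 0.11,"tz": -0.02,"ax": 0.098,"ay": 0,"az": 0},{"tx": 0,"ty": 0,"tz": 0,"ax": 0,"ay": 0,"az": 0}]}}

```text
clock: 21.18
eef_pos: [493.2, 258.0, 179.2]
tcp_rot: [3.0, 0.036, 1.54]
contact_force: [-0.7, 1.1, -0.4]
opening: 0.298
grasp_force: 0.0
```

Run:
```python
from fit import *
s=r.sense();print(s["tcp_rot"],s["eef_pos"],s["contact_force"])
p=canfit((481,291),zr=(4,105),R=45)
t=lambda im,x,y,w,h,s:cv2.resize(im[y:y+h,x:x+w],None,fx=s,fy=s,interpolation=cv2.INTER_CUBIC)
save("c5.png",np.hstack([t(p["scene"],365,150,80,110,5),t(p["side"],205,110,80,110,5)]))
```

```text
[3.00023557 0.03609937 1.53984835] [493.17879439 257.95001649 179.18210576] [-0.70115139  1.05577018 -0.39352282]
n 1986 cost/pt 1.11 origin [477.8 288.9   2. ] tilt_y(+ = top to +x) 0.001 tilt_x 0.007 ears mid [477.8 288.3  90. ]
bail angle rel can 0.16 n 110
```

View pics/c5.png

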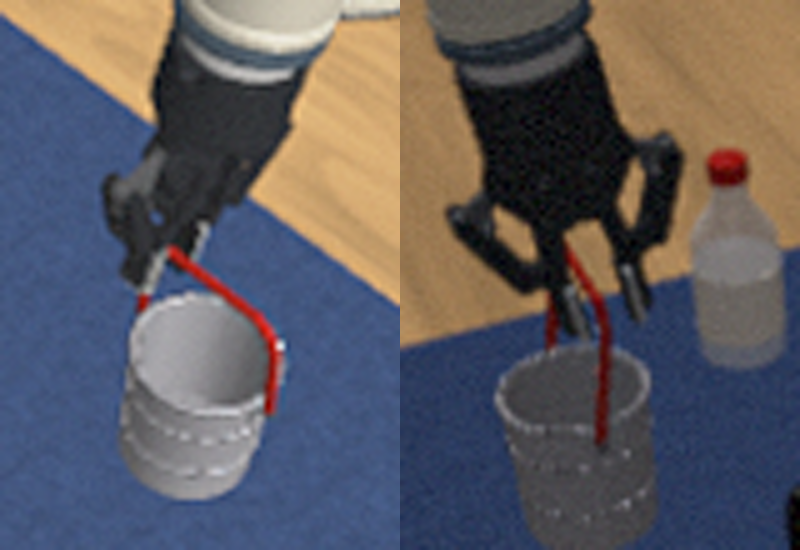

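```bash
cat > goto.py <<'E'
from h import *
from scipy.spatial.transform import Rotation as Ro
def goto(pos,yaw=np.pi/2):
    s=r.sense();R=Ro.from_euler("xyz",s["tcp_rot"]);G=Ro.from_euler("xyz",[np.pi,0,yaw])
    rv=(R.inv()*G).as_rotvec()/(np.pi/2);d=R.inv().apply(np.array(pos)-s["eef_pos"])/25
    print("from",s["eef_pos"].round(1),s["tcp_rot"].round(3),"shift",d.round(2),"turn",rv.round(3))
E
python3 -c "
from goto import *
goto((492.5,267.5,178.5));print(r.sense()['qpos'])"
```

```text
from [490.6 257.1 178. ] [3.    0.039 1.541] shift [ 0.42  0.07 -0.03] turn [ 0.09   0.026 -0.017]
[ 0.54219713  0.29245369  1.9283318  -0.14795631  0.8278819   0.66415076]
```

Emit:
{"api": "step_arm", "payload": {"moves": [{"tx": 0.21,"ty": 0.03,"tz": -0.02,"ax": 0.045,"ay": 0.013,"az": -0.008},{"tx": 0.21,"ty": 0.03,"tz": -0.02,"ax": 0.045,"ay": 0.013,"az": -0.009},{"tx": 0,"ty": 0,"tz": 0,"ax": 0,"ay": 0,"az": 0},{"tx": 0,"ty": 0,"tz": 0,"ax": 0,"ay": 0,"az": 0}]}}

```text
clock: 21.78
eef_pos: [491.4, 267.9, 179.0]
tcp_rot: [-3.14, 0.0, 1.572]
contact_force: [-0.4, -0.1, -0.2]
opening: 0.302
grasp_force: 0.0
```

```bash
python3 -c "
from goto import *
goto((492.5,267.5,178.5))"
```

```text
from [491.4 267.9 179. ] [-3.14   0.     1.572] shift [-0.02  0.04  0.02] turn [-0.001  0.     0.001]
```

Emit:
{"api": "step_arm", "payload": {"moves": [{"tx": 0,"ty": 0,"tz": 0,"ax": 0,"ay": 0,"az": 0},{"tx": 0,"ty": 0,"tz": 0,"ax": 0,"ay": 0,"az": 0},{"tx": 0,"ty": 0,"tz": 0,"ax": 0,"ay": 0,"az": 0},{"tx": 0,"ty": 0,"tz": -0.2,"ax": 0,"ay": 0,"az": 0},{"tx": 0,"ty": 0,"tz": -0.4,"ax": 0,"ay": 0,"az": 0}], "gripper": 0, "newtons": 50}}

```text
clock: 22.4
eef_pos: [492.3, 268.2, 194.6]
tcp_rot: [-3.138, -0.001, 1.572]
contact_force: [0.2, 1.0, -3.1]
opening: 0.057
grasp_force: 48.8
```

Emit:
{"api": "step_arm", "payload": {"moves": [{"tx": 0,"ty": 0,"tz": -0.5,"ax": 0,"ay": 0,"az": 0},{"tx": 0,"ty": 0,"tz": -0.5,"ax": 0,"ay": 0,"az": 0},{"tx": 0,"ty": 0,"tz": -0.5,"ax": 0,"ay": 0,"az": 0},{"tx": 0,"ty": 0,"tz": 0,"ax": 0,"ay": 0,"az": 0},{"tx": 0,"ty": 0,"tz": 0,"ax": 0,"ay": 0,"az": 0}]}}

```text
clock: 23.02
eef_pos: [492.4, 268.2, 231.9]
tcp_rot: [-3.139, -0.002, 1.572]
contact_force: [-0.5, 0.1, -4.2]
opening: 0.059
grasp_force: 48.8
```

Run:
```python
from fit import *
s=r.sense();print(s["tcp_rot"],s["eef_pos"],s["contact_force"],s["wrist_torque"],s["opening"])
canfit((480,291),zr=(30,160),R=45,z0=50)
```

```text
[-3.13905252e+00 -1.54835926e-03  1.57209165e+00] [492.37714858 268.20801749 231.91818467] [-0.45807911  0.09424383 -4.19967101] [-0.09017596 -0.04135696  0.0087062 ] 0.05926585649284589
n 2162 cost/pt 1.08 origin [481.7 286.7  52.9] tilt_y(+ = top to +x) -0.021 tilt_x -0.01 ears mid [479.9 287.6 140.9]
bail angle rel can 0.193 n 109
```

Emit:
{"api": "step_arm", "payload": {"moves": [{"tx": 0,"ty": -0.5,"tz": -0.4,"ax": 0,"ay": 0,"az": 0},{"tx": -0.2,"ty": -0.8,"tz": -0.4,"ax": 0,"ay": 0,"az": 0},{"tx": -0.4,"ty": -0.8,"tz": -0.4,"ax": 0,"ay": 0,"az": 0},{"tx": -0.6,"ty": -0.8,"tz": -0.4,"ax": 0,"ay": 0,"az": 0},{"tx": -0.8,"ty": -0.5,"tz": -0.4,"ax": 0,"ay": 0,"az": 0}]}}

```text
clock: 23.75
eef_pos: [406.0, 217.8, 282.8]
tcp_rot: [-3.139, -0.002, 1.573]
contact_force: [0.6, -0.5, -3.6]
opening: 0.055
grasp_force: 48.8
```

Emit:
{"api": "step_arm", "payload": {"moves": [{"tx": -1,"ty": -0.3,"tz": 0,"ax": 0,"ay": 0,"az": 0},{"tx": -1,"ty": 0,"tz": 0,"ax": 0,"ay": 0,"az": 0},{"tx": -1,"ty": 0,"tz": 0,"ax": 0,"ay": 0,"az": 0},{"tx": -1,"ty": 0,"tz": 0,"ax": 0,"ay": 0,"az": 0},{"tx": -1,"ty": 0,"tz": 0,"ax": 0,"ay": 0,"az": 0}]}}

```text
clock: 24.38
eef_pos: [399.6, 92.5, 282.4]
tcp_rot: [-3.14, -0.002, 1.572]
contact_force: [1.1, -0.3, -3.6]
opening: 0.06
grasp_force: 48.8
```

Emit:
{"api": "step_arm", "payload": {"moves": [{"tx": -1,"ty": 0,"tz": 0,"ax": 0,"ay": 0,"az": 0},{"tx": -1,"ty": 0,"tz": 0,"ax": 0,"ay": 0,"az": 0},{"tx": -1,"ty": 0,"tz": 0,"ax": 0,"ay": 0,"az": 0},{"tx": -1,"ty": 0,"tz": 0,"ax": 0,"ay": 0,"az": 0},{"tx": -1,"ty": 0,"tz": 0,"ax": 0,"ay": 0,"az": 0}]}}

```text
clock: 25.0
eef_pos: [399.9, -32.3, 282.2]
tcp_rot: [-3.14, -0.002, 1.572]
contact_force: [-0.1, -0.5, -3.8]
opening: 0.055
grasp_force: 48.8
```

Emit:
{"api": "step_arm", "payload": {"moves": [{"tx": -1,"ty": 0,"tz": 0,"ax": 0,"ay": 0,"az": 0},{"tx": -1,"ty": 0,"tz": 0,"ax": 0,"ay": 0,"az": 0},{"tx": -1,"ty": 0,"tz": 0,"ax": 0,"ay": 0,"az": 0},{"tx": -1,"ty": 0,"tz": 0,"ax": 0,"ay": 0,"az": 0},{"tx": -0.9,"ty": 0,"tz": 0,"ax": 0,"ay": 0,"az": 0}]}}

```text
clock: 25.62
eef_pos: [400.2, -154.7, 282.0]
tcp_rot: [-3.14, -0.002, 1.572]
contact_force: [0.5, 0.4, -2.8]
opening: 0.056
grasp_force: 48.8
```

```bash
python3 -c "
from goto import *
goto((400,-303,281),np.pi/2-.09);s=r.sense();print(s['qpos'],s['wrist_torque'],s['contact_force'])"
```

```text
from [ 400.2 -154.7  282. ] [-3.140e+00 -2.000e-03  1.572e+00] shift [-5.93 -0.01  0.03] turn [-0.001 -0.001  0.058]
[-3.73150933e-01  1.20101931e-02  1.99615403e+00  9.87196548e-04
  1.13587991e+00 -3.74698072e-01] [-0.07144827 -0.08983598 -0.01141746] [ 0.54840342  0.36422568 -2.76026933]
```

Emit:
{"api": "step_arm", "payload": {"moves": [{"tx": -0.9,"ty": 0,"tz": 0,"ax": 0,"ay": 0,"az": 0},{"tx": -0.9,"ty": 0,"tz": 0,"ax": 0,"ay": 0,"az": 0},{"tx": -0.9,"ty": 0,"tz": 0,"ax": 0,"ay": 0,"az": 0},{"tx": -0.9,"ty": 0,"tz": 0,"ax": 0,"ay": 0,"az": 0},{"tx": -0.9,"ty": 0,"tz": 0,"ax": 0,"ay": 0,"az": 0}]}}

```text
clock: 26.25
eef_pos: [400.5, -267.0, 281.8]
tcp_rot: [-3.14, -0.002, 1.572]
contact_force: [-0.1, -0.4, -3.4]
opening: 0.057
grasp_force: 48.8
```

Emit:
{"api": "step_arm", "payload": {"moves": [{"tx": -0.8,"ty": 0,"tz": 0,"ax": 0,"ay": 0,"az": 0},{"tx": -0.4,"ty": 0,"tz": 0,"ax": 0,"ay": 0,"az": 0},{"tx": -0.22,"ty": 0,"tz": 0,"ax": 0,"ay": 0,"az": 0.057},{"tx": 0,"ty": 0,"tz": 0,"ax": 0,"ay": 0,"az": 0},{"tx": 0,"ty": 0,"tz": 0,"ax": 0,"ay": 0,"az": 0}]}}

```text
clock: 26.88
eef_pos: [400.9, -302.0, 281.3]
tcp_rot: [-3.139, -0.002, 1.484]
contact_force: [-0.4, -0.5, -4.0]
opening: 0.057
grasp_force: 48.8
```

Run:
```python
from fit import *
s=r.sense();print(s["tcp_rot"],s["eef_pos"],s["contact_force"],s["clock"])
p=canfit((400,-281),zr=(80,215),R=35,ns=("side",),z0=100)
P,I,p=cloud("side")
for nm,k in(("red near",(I[:,0]>I[:,1]+60)&(I[:,0]>I[:,2]+60)&(P[:,2]>180)&(abs(P[:,1]+281)<80)),):
    Q=P[k];T=Q[Q[:,0]>450];B=Q[Q[:,0]<445];print("tip",len(T),T.mean(0).round(1) if len(T) else 0,"bail",len(B),B.min(0).round(1),B.max(0).round(1),B[B[:,2]>B[:,2].max()-8].mean(0).round(1))
g=P[(P[:,2]>215)&(P[:,2]<262)&(abs(P[:,1]+283)<12)&(P[:,0]>455)&(P[:,0]<545)]
for x in range(460,545,6):
    q=g[abs(g[:,0]-x)<3]
    if len(q):print(x,len(q),"y",q[:,1].mean().round(1),"z",q[:,2].min().round(0),np.median(q[:,2]).round(1),q[:,2].max().round(0))
S,_=eyes.grab_frame("scene");W,_=eyes.grab_frame("wrist")
t=lambda im,x,y,w,h,s:cv2.resize(im[y:y+h,x:x+w],None,fx=s,fy=s,interpolation=cv2.INTER_CUBIC)
save("c6.png",np.hstack([t(p,240,200,160,200,2.5),t(W,167,0,320,400,1.25)]))
```

```text
[-3.13900087e+00 -1.87902705e-03  1.48442826e+00] [ 400.85329247 -301.95393639  281.30987446] [-0.40588535 -0.46095918 -4.02729692] 26.875
n 2795 cost/pt 0.47 origin [ 386.2 -285.6  101.2] tilt_y(+ = top to +x) 0.012 tilt_x -0.025 ears mid [ 387.2 -283.5  189.1]
bail angle rel can 0.118 n 100
tip 25 [ 466.4 -279.2  255.9] bail 133 [ 383.1 -336.6  194.2] [ 442.7 -234.6  314.5] [ 441.9 -319.6  313.8]
460 1 y -279.2 z 254.0 254.3 254.0
466 32 y -279.8 z 239.0 254.9 259.0
472 25 y -280.4 z 232.0 243.7 257.0
478 13 y -280.9 z 226.0 232.6 239.0
484 14 y -281.0 z 227.0 231.4 232.0
490 20 y -281.3 z 228.0 232.3 238.0
496 32 y -281.7 z 231.0 242.1 253.0
502 25 y -282.6 z 236.0 253.0 257.0
508 19 y -282.7 z 252.0 257.5 259.0
514 14 y -283.7 z 253.0 257.3 259.0
520 16 y -283.8 z 254.0 257.9 260.0
526 16 y -284.3 z 251.0 257.8 260.0
532 16 y -284.8 z 253.0 257.9 259.0
538 16 y -285.3 z 254.0 257.3 259.0
544 9 y -286.0 z 255.0 257.6 259.0
```

View pics/c6.png

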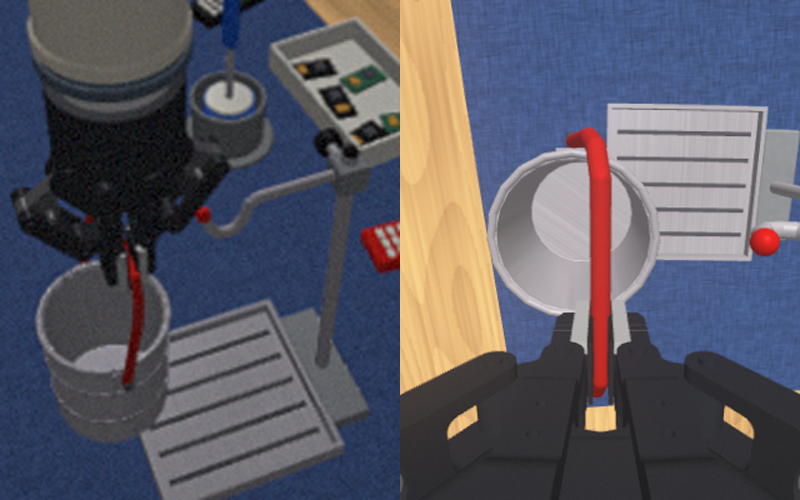

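The side view shows the can hanging plumb, the hook tip clear at about (320,286), and the wrist view has the tip at (458,193).

Run:
```python
from h import *
s=r.sense();print(s["eef_pos"],s["tcp_rot"])
ci=eyes.camera_info("wrist");W,d=eyes.grab_frame("wrist");I=W.astype(int)
m=(I[...,0]>I[...,1]+70)&(I[...,0]>I[...,2]+70);m[:,:400]=0;v,u=np.nonzero(m);c=(u.mean(),v.mean());print("tip px",c,len(u),"depth",np.median(d[m]),"pt",atd("wrist",c,np.median(d[m]),ci).round(1))
for z in(251,254,257):print(z,atz("wrist",c,z,ci).round(1))
c2=(327,150)
print("bar@273",[atz("wrist",(327,y),273,ci).round(1) for y in(170,300)])
m=(I[...,0]>I[...,1]+70)&(I[...,0]>I[...,2]+70);m[:,400:]=0
for y in(150,180,210,240,300):
    q=np.nonzero(m[y])[0];print(y,q.mean() if len(q) else 0,np.median(d[y,q]) if len(q) else 0, atd("wrist",(q.mean(),y),np.median(d[y,q]),ci).round(1) if len(q) else 0)
```

```text
[ 400.95897651 -302.10104895  281.36534227] [-3.13918380e+00 -1.57863897e-03  1.48352753e+00]
tip px (np.float64(564.1068), np.float64(95.5212)) 2500 depth 354.10483 pt [ 686.4 -230.7   23.4]
251 [ 517.3 -233.9  251. ]
254 [ 515.  -233.9  254. ]
257 [ 512.8 -234.   257. ]
bar@273 [array([ 404.9, -256.1,  273. ]), array([ 399.6, -316.1,  273. ])]
150 327.0 122.25962 [ 405.6 -247.8  275.9]
180 327.5 124.88016 [ 404.8 -259.6  276.4]
210 327.0 128.47275 [ 403.5 -272.1  276.1]
240 327.0 131.83318 [ 402.3 -285.3  276.2]
300 327.0 138.8508 [ 399.9 -313.7  276.7]
```

Run:
```python
from h import *
ci=eyes.camera_info("wrist");W,d=eyes.grab_frame("wrist");I=W.astype(int)
m=(I[...,0]>I[...,1]+70)&(I[...,0]>I[...,2]+70);m[:,:435]=0;m[:,482:]=0;m[:175]=0;m[212:]=0;v,u=np.nonzero(m);c=(u.mean(),v.mean());print("tip px",c,len(u),np.median(d[m]),atd("wrist",c,np.median(d[m])+4,ci).round(1),atz("wrist",c,254,ci).round(1))
# hook arm wire center in wrist picture, to the right of tip
k=(I.max(-1)-I.min(-1)<25)&(d<260)&(d>0)
for x in(480,490,500,520,560,600):
    q=[y for y in range(120,215) if k[y,x]]
    if q:print(x,np.mean(q),len(q),atd("wrist",(x,np.mean(q)),np.median(d[q,x]),ci).round(1))
```

```text
tip px (np.float64(458.4128878281623), np.float64(192.6014319809069)) 419 145.05928 [ 466.7 -275.5  254. ] [ 466.7 -275.5  254. ]
480 183.5 14 [ 486.7 -276.8  233.9]
490 185.0 15 [ 490.5 -277.2  237.5]
500 187.0 15 [ 493.6 -277.6  242. ]
520 192.0 17 [ 497.6 -278.   253.2]
560 182.87878787878788 33 [ 567.4 -292.6  187.4]
600 187.0 33 [ 568.2 -288.4  220.8]
```

Emit:
{"api": "step_arm", "payload": {"moves": [{"tx": 0.056,"ty": 0.5,"tz": 0,"ax": 0,"ay": 0,"az": 0},{"tx": 0.056,"ty": 0.8,"tz": 0,"ax": 0,"ay": 0,"az": 0},{"tx": 0.056,"ty": 0.8,"tz": 0,"ax": 0,"ay": 0,"az": 0},{"tx": 0.056,"ty": 0.7,"tz": 0,"ax": 0,"ay": 0,"az": 0},{"tx": 0.056,"ty": 0.42,"tz": 0,"ax": 0,"ay": 0,"az": 0}]}}

```text
clock: 27.8
eef_pos: [483.2, -302.4, 280.9]
tcp_rot: [-3.139, -0.002, 1.483]
contact_force: [-0.6, 1.1, -3.7]
opening: 0.061
grasp_force: 48.8
```

Emit:
{"api": "step_arm", "payload": {"moves": [{"tx": 0,"ty": 0,"tz": 0,"ax": 0,"ay": 0,"az": 0},{"tx": 0,"ty": 0,"tz": 0.3,"ax": 0,"ay": 0,"az": 0},{"tx": 0,"ty": 0,"tz": 0.3,"ax": 0,"ay": 0,"az": 0},{"tx": 0,"ty": 0,"tz": 0,"ax": 0,"ay": 0,"az": 0},{"tx": 0,"ty": 0,"tz": 0,"ax": 0,"ay": 0,"az": 0}]}}

```text
clock: 28.42
eef_pos: [481.5, -302.6, 266.2]
tcp_rot: [-3.139, -0.001, 1.482]
contact_force: [-0.3, -0.4, -2.5]
opening: 0.058
grasp_force: 48.8
```

Run:
```python
from h import *
s=r.sense();print(s["eef_pos"],s["tcp_rot"],s["contact_force"])
ci=eyes.camera_info("wrist");W,d=eyes.grab_frame("wrist");I=W.astype(int)
S,_=eyes.grab_frame("side");C,_=eyes.grab_frame("scene")
red=(I[...,0]>I[...,1]+70)&(I[...,0]>I[...,2]+70)
for y in(150,180,210,240,300):
    q=np.nonzero(red[y])[0];print(y,q.min(),q.max(),[ (a,) for a in np.split(q,np.where(np.diff(q)>1)[0]+1) and [f'{g[0]}-{g[-1]} d{np.median(d[y,g]):.0f} '+str(atd("wrist",(g.mean(),y),np.median(d[y,g]),ci).round(1)) for g in np.split(q,np.where(np.diff(q)>1)[0]+1)]])
t=lambda im,x,y,w,h,s:cv2.resize(im[y:y+h,x:x+w],None,fx=s,fy=s,interpolation=cv2.INTER_CUBIC)
save("c7.png",np.hstack([t(S,280,220,100,130,4),t(W,227,60,200,260,2)]))
```

```text
[ 481.52400568 -302.58026637  266.19476324] [-3.13915078e+00 -1.47786124e-03  1.48229441e+00] [-0.29271846 -0.43405838 -2.51088906]
150 319 335 [('319-335 d122 [ 486.3 -248.3  260.7]',)]
180 319 335 [('319-335 d125 [ 485.2 -260.1  260.9]',)]
210 276 334 [('276-298 d132 [ 467.1 -272.1  257.5]',), ('319-334 d128 [ 483.9 -272.6  260.9]',)]
240 320 334 [('320-334 d132 [ 483.  -285.7  261.1]',)]
300 322 332 [('322-332 d139 [ 480.4 -314.2  261.6]',)]
```

View pics/c7.png

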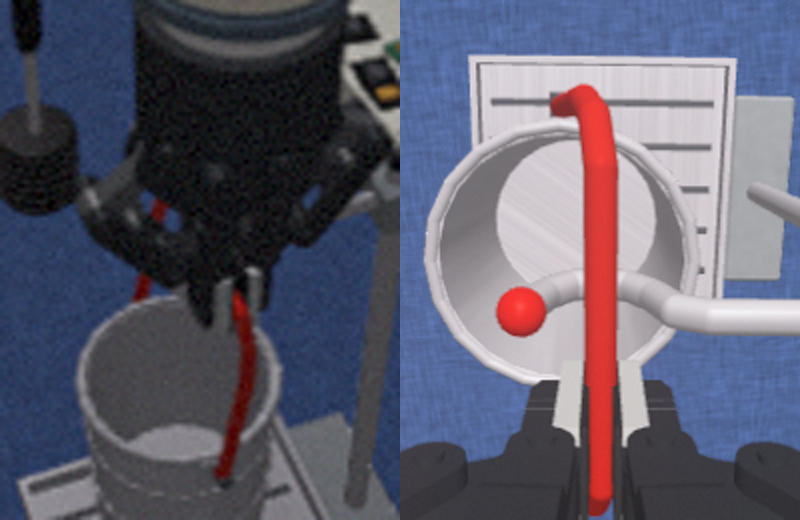

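The picture shows the bar crossing the hook just above the U, with the tip at tile (520,310) inside the bail and the pads clear of the hook wire. Now I'll lower it by feel.

Emit:
{"api": "step_arm", "payload": {"moves": [{"tx": 0,"ty": 0,"tz": 0.16,"ax": 0,"ay": 0,"az": 0},{"tx": 0,"ty": 0,"tz": 0.16,"ax": 0,"ay": 0,"az": 0},{"tx": 0,"ty": 0,"tz": 0.12,"ax": 0,"ay": 0,"az": 0},{"tx": 0,"ty": 0,"tz": 0,"ax": 0,"ay": 0,"az": 0},{"tx": 0,"ty": 0,"tz": 0,"ax": 0,"ay": 0,"az": 0}]}}

```text
clock: 29.2
eef_pos: [481.8, -302.5, 255.2]
tcp_rot: [-3.139, -0.001, 1.483]
contact_force: [0.0, -1.1, -4.2]
opening: 0.061
grasp_force: 48.8
```

Emit:
{"api": "step_arm", "payload": {"moves": [{"tx": 0,"ty": 0,"tz": 0.05,"ax": 0,"ay": 0,"az": 0},{"tx": 0,"ty": 0,"tz": 0.05,"ax": 0,"ay": 0,"az": 0},{"tx": 0,"ty": 0,"tz": 0,"ax": 0,"ay": 0,"az": 0}]}}

```text
clock: 29.58
eef_pos: [481.6, -302.4, 252.5]
tcp_rot: [-3.139, -0.002, 1.483]
contact_force: [0.2, -0.2, -4.4]
opening: 0.057
grasp_force: 48.8
```

Emit:
{"api": "step_arm", "payload": {"moves": [{"tx": 0,"ty": 0,"tz": 0.05,"ax": 0,"ay": 0,"az": 0},{"tx": 0,"ty": 0,"tz": 0.05,"ax": 0,"ay": 0,"az": 0},{"tx": 0,"ty": 0,"tz": 0,"ax": 0,"ay": 0,"az": 0}]}}

```text
clock: 29.95
eef_pos: [481.6, -302.4, 250.0]
tcp_rot: [-3.139, -0.002, 1.482]
contact_force: [0.7, 0.0, -3.7]
opening: 0.057
grasp_force: 48.9
```

Emit:
{"api": "step_arm", "payload": {"moves": [{"tx": 0,"ty": 0,"tz": 0.05,"ax": 0,"ay": 0,"az": 0},{"tx": 0,"ty": 0,"tz": 0,"ax": 0,"ay": 0,"az": 0}]}}

```text
clock: 30.2
eef_pos: [481.6, -302.4, 248.8]
tcp_rot: [-3.139, -0.002, 1.483]
contact_force: [0.5, -0.4, -4.2]
opening: 0.058
grasp_force: 48.9
```

Run:
```python
from h import *
s=r.sense();print(s["eef_pos"],s["contact_force"],s["wrist_torque"])
```

```text
[ 481.59971863 -302.43958557  248.80014749] [ 0.47375558 -0.40684745 -4.17272318] [-0.03404486  0.02653326 -0.00334607]
```

Still no contact. I'll go down 1 mm at a time.

Emit:
{"api": "step_arm", "payload": {"moves": [{"tx": 0,"ty": 0,"tz": 0.04,"ax": 0,"ay": 0,"az": 0},{"tx": 0,"ty": 0,"tz": 0.04,"ax": 0,"ay": 0,"az": 0},{"tx": 0,"ty": 0,"tz": 0,"ax": 0,"ay": 0,"az": 0}]}}

```text
clock: 30.58
eef_pos: [481.6, -302.4, 246.8]
tcp_rot: [-3.139, -0.002, 1.483]
contact_force: [-0.2, 0.1, -3.8]
opening: 0.059
grasp_force: 48.9
```

Emit:
{"api": "step_arm", "payload": {"moves": [{"tx": 0,"ty": 0,"tz": 0.04,"ax": 0,"ay": 0,"az": 0},{"tx": 0,"ty": 0,"tz": 0,"ax": 0,"ay": 0,"az": 0}]}}

```text
clock: 30.82
eef_pos: [481.6, -302.4, 245.8]
tcp_rot: [-3.139, -0.002, 1.483]
contact_force: [0.1, 0.2, -5.0]
opening: 0.06
grasp_force: 48.9
```

Emit:
{"api": "step_arm", "payload": {"moves": [{"tx": 0,"ty": 0,"tz": 0.04,"ax": 0,"ay": 0,"az": 0},{"tx": 0,"ty": 0,"tz": 0,"ax": 0,"ay": 0,"az": 0}]}}

```text
clock: 31.08
eef_pos: [481.7, -302.5, 245.0]
tcp_rot: [-3.139, -0.001, 1.483]
contact_force: [-0.1, -0.5, -2.1]
opening: 0.05
grasp_force: 48.9
```

Emit:
{"api": "step_arm", "payload": {"moves": [{"tx": 0,"ty": 0,"tz": 0.03,"ax": 0,"ay": 0,"az": 0},{"tx": 0,"ty": 0,"tz": 0,"ax": 0,"ay": 0,"az": 0}]}}

```text
clock: 31.32
eef_pos: [481.8, -302.5, 244.5]
tcp_rot: [-3.14, -0.001, 1.483]
contact_force: [-0.1, -0.3, 1.6]
opening: 0.059
grasp_force: 49.1
```

The force went from -4.1 to +1.6 N, so the hook now carries the can with about 5.5 N on it. I'll hold briefly, then release.

Emit:
{"api": "step_arm", "payload": {"moves": [{"tx": 0,"ty": 0,"tz": 0,"ax": 0,"ay": 0,"az": 0},{"tx": 0,"ty": 0,"tz": 0,"ax": 0,"ay": 0,"az": 0},{"tx": 0,"ty": 0,"tz": 0,"ax": 0,"ay": 0,"az": 0}]}}

```text
clock: 31.7
eef_pos: [481.8, -302.6, 244.4]
tcp_rot: [-3.14, -0.001, 1.483]
contact_force: [-0.2, 0.3, 2.8]
opening: 0.057
grasp_force: 49.2
```

Emit:
{"api": "step_arm", "payload": {"moves": [{"tx": 0,"ty": 0,"tz": 0,"ax": 0,"ay": 0,"az": 0},{"tx": 0,"ty": 0,"tz": 0,"ax": 0,"ay": 0,"az": 0},{"tx": 0,"ty": 0,"tz": 0,"ax": 0,"ay": 0,"az": 0},{"tx": 0,"ty": 0,"tz": 0,"ax": 0,"ay": 0,"az": 0},{"tx": 0,"ty": 0,"tz": 0,"ax": 0,"ay": 0,"az": 0}], "gripper": 0.35}}

```text
clock: 32.33
eef_pos: [481.7, -302.5, 244.2]
tcp_rot: [-3.139, -0.001, 1.483]
contact_force: [0.1, -0.2, -0.5]
opening: 0.346
grasp_force: 0.0
```

Emit:
{"api": "step_arm", "payload": {"moves": [{"tx": 0,"ty": 0,"tz": -0.3,"ax": 0,"ay": 0,"az": 0},{"tx": 0,"ty": 0,"tz": -0.6,"ax": 0,"ay": 0,"az": 0},{"tx": 0,"ty": 0,"tz": -1,"ax": 0,"ay": 0,"az": 0},{"tx": 0,"ty": 0,"tz": -1,"ax": 0,"ay": 0,"az": 0},{"tx": 0,"ty": 0,"tz": -1,"ax": 0,"ay": 0,"az": 0}]}}

```text
clock: 32.95
eef_pos: [482.0, -302.7, 343.8]
tcp_rot: [-3.14, -0.001, 1.483]
contact_force: [0.3, -1.5, -0.7]
opening: 0.351
grasp_force: 0.0
```

Emit:
{"api": "step_arm", "payload": {"moves": [{"tx": 0,"ty": 0,"tz": 0,"ax": 0,"ay": 0,"az": 0},{"tx": 0,"ty": 0,"tz": 0,"ax": 0,"ay": 0,"az": 0},{"tx": 0,"ty": 0,"tz": 0,"ax": 0,"ay": 0,"az": 0},{"tx": 0,"ty": 0,"tz": 0,"ax": 0,"ay": 0,"az": 0},{"tx": 0,"ty": 0,"tz": 0,"ax": 0,"ay": 0,"az": 0}]}}

```text
clock: 33.58
eef_pos: [481.8, -302.6, 341.2]
tcp_rot: [-3.139, -0.002, 1.483]
contact_force: [0.2, 0.0, 0.1]
opening: 0.35
grasp_force: 0.0
```

Run:
```python
from fit import *
s=r.sense();print(s["eef_pos"],s["contact_force"],s["clock"])
for _ in range(3):canfit((473,-281),zr=(40,185),R=35,ns=("side",),z0=63)
P,I,p=cloud("scene");k=(I[:,2]>I[:,0]+60)&(np.hypot(P[:,0]-637,P[:,1]-5)<40)&(P[:,2]>120);print("handle",k.sum(),P[k].mean(0).round(1),P[k].max(0).round(1))
```

```text
[ 481.75099575 -302.55343461  341.21320054] [0.19651781 0.0256635  0.11437467] 33.575
n 2238 cost/pt 0.64 origin [ 499.7 -279.1   65. ] tilt_y(+ = top to +x) -0.175 tilt_x 0.007 ears mid [ 484.4 -279.7  151.6]
bail angle rel can 0.147 n 191
n 2248 cost/pt 0.73 origin [ 497.7 -278.8   64.6] tilt_y(+ = top to +x) -0.166 tilt_x 0.021 ears mid [ 483.2 -280.6  151.3]
bail angle rel can 0.153 n 191
n 2264 cost/pt 0.6 origin [ 496.4 -278.2   64.6] tilt_y(+ = top to +x) -0.153 tilt_x 0.013 ears mid [ 483.  -279.3  151.6]
bail angle rel can 0.148 n 185
handle 105 [642.   10.2 172.9] [649.3  17.1 206.8]
```

Emit:
{"api": "step_arm", "payload": {"moves": [{"tx": 0,"ty": 0,"tz": -0.5,"ax": 0,"ay": 0,"az": 0},{"tx": 0,"ty": 0,"tz": 0,"ax": 0,"ay": 0,"az": 0},{"tx": 0,"ty": 0,"tz": 0,"ax": 0,"ay": 0,"az": 0},{"tx": 0,"ty": 0,"tz": 0,"ax": 0,"ay": 0,"az": 0},{"tx": 0,"ty": 0,"tz": 0,"ax": 0,"ay": 0,"az": 0}]}}

```text
clock: 34.4
eef_pos: [481.8, -302.6, 353.9]
tcp_rot: [-3.139, -0.002, 1.483]
contact_force: [0.0, 0.1, -0.2]
opening: 0.35
grasp_force: 0.0
```

Emit:
{"api": "step_arm", "payload": {"moves": [{"tx": 0,"ty": 0,"tz": 0,"ax": 0,"ay": 0,"az": 0},{"tx": 0,"ty": 0,"tz": 0,"ax": 0,"ay": 0,"az": 0},{"tx": 0,"ty": 0,"tz": 0,"ax": 0,"ay": 0,"az": 0},{"tx": 0,"ty": 0,"tz": 0,"ax": 0,"ay": 0,"az": 0},{"tx": 0,"ty": 0,"tz": 0,"ax": 0,"ay": 0,"az": 0}]}}

```text
clock: 35.02
eef_pos: [481.9, -302.6, 354.2]
tcp_rot: [-3.139, -0.002, 1.483]
contact_force: [0.1, -0.3, -0.4]
opening: 0.345
grasp_force: 0.0
```

Emit:
{"api": "step_arm", "payload": {"moves": [{"tx": 0,"ty": 0,"tz": 0,"ax": 0,"ay": 0,"az": 0},{"tx": 0,"ty": 0,"tz": 0,"ax": 0,"ay": 0,"az": 0},{"tx": 0,"ty": 0,"tz": 0,"ax": 0,"ay": 0,"az": 0},{"tx": 0,"ty": 0,"tz": 0,"ax": 0,"ay": 0,"az": 0},{"tx": 0,"ty": 0,"tz": 0,"ax": 0,"ay": 0,"az": 0}]}}

```text
clock: 35.65
eef_pos: [481.9, -302.6, 354.2]
tcp_rot: [-3.139, -0.001, 1.483]
contact_force: [0.7, 0.5, -0.2]
opening: 0.349
grasp_force: 0.0
```

Emit:
{"api": "step_arm", "payload": {"moves": [{"tx": 0,"ty": 0,"tz": 0,"ax": 0,"ay": 0,"az": 0},{"tx": 0,"ty": 0,"tz": 0,"ax": 0,"ay": 0,"az": 0},{"tx": 0,"ty": 0,"tz": 0,"ax": 0,"ay": 0,"az": 0},{"tx": 0,"ty": 0,"tz": 0,"ax": 0,"ay": 0,"az": 0},{"tx": 0,"ty": 0,"tz": 0,"ax": 0,"ay": 0,"az": 0}]}}

```text
clock: 36.28
eef_pos: [481.9, -302.6, 354.1]
tcp_rot: [-3.139, -0.001, 1.483]
contact_force: [0.8, -0.3, 0.7]
opening: 0.348
grasp_force: 0.0
```

Run:
```python
from fit import *
print(r.sense()["clock"])
for _ in range(10):canfit((483,-281),zr=(40,185),R=35,ns=("side",),z0=63)
```

```text
36.275
n 2357 cost/pt 0.72 origin [ 485.6 -282.7   64.1] tilt_y(+ = top to +x) -0.095 tilt_x 0.002 ears mid [ 477.3 -282.9  151.7]
bail angle rel can 0.162 n 209
n 2355 cost/pt 0.76 origin [ 486.2 -282.4   64. ] tilt_y(+ = top to +x) -0.096 tilt_x 0.003 ears mid [ 477.8 -282.7  151.6]
bail angle rel can 0.157 n 204
n 2350 cost/pt 0.68 origin [ 488.5 -282.3   64.5] tilt_y(+ = top to +x) -0.106 tilt_x -0.012 ears mid [ 479.2 -281.2  152. ]
bail angle rel can 0.148 n 213
n 2349 cost/pt 0.68 origin [ 488.7 -282.    64. ] tilt_y(+ = top to +x) -0.114 tilt_x 0.005 ears mid [ 478.7 -282.4  151.5]
bail angle rel can 0.165 n 204
n 2331 cost/pt 0.65 origin [ 490.3 -281.2   64.4] tilt_y(+ = top to +x) -0.115 tilt_x -0.008 ears mid [ 480.1 -280.5  151.8]
bail angle rel can 0.147 n 203
n 2325 cost/pt 0.66 origin [ 490.2 -280.8   64.1] tilt_y(+ = top to +x) -0.122 tilt_x 0.01 ears mid [ 479.4 -281.7  151.4]
bail angle rel can 0.164 n 194
n 2310 cost/pt 0.65 origin [ 490.1 -280.2   64.1] tilt_y(+ = top to +x) -0.122 tilt_x 0.014 ears mid [ 479.4 -281.5  151.4]
bail angle rel can 0.159 n 188
n 2315 cost/pt 0.66 origin [ 490.7 -279.8   64.3] tilt_y(+ = top to +x) -0.118 tilt_x 0.003 ears mid [ 480.4 -280.   151.7]
bail angle rel can 0.145 n 191
n 2324 cost/pt 0.69 origin [ 490.5 -279.8   64.4] tilt_y(+ = top to +x) -0.118 tilt_x 0.0 ears mid [ 480.1 -279.9  151.8]
bail angle rel can 0.152 n 199
n 2322 cost/pt 0.6 origin [ 488.5 -280.1   64. ] tilt_y(+ = top to +x) -0.112 tilt_x 0.015 ears mid [ 478.7 -281.5  151.4]
bail angle rel can 0.157 n 199
```

The can hangs with a tilt of about 0.11 rad and sways only about ±3 mm. The brush is upright in its holder and the robot touches nothing, so I'm handing in.

```bash
python3 -c "
from rig import workorder
print(workorder.sign_off())"
```

```text
the job is handed in; nothing more can be done
None
```

Job handed in with no verdict returned: three strokes done, the brush upright in its holder, and the can hanging by its bail in the hook at about 0.11 rad tilt with a few mm of sway; on the first try at raising the bail it tipped to about 0.5 rad on its foot edge (limit 0.8) and I set it upright again.

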